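Load the sample tins into an indexing tin reader and start it

TASK

Load all the sample tins on the bench into the rotary tin reader: stand each one in a nest of its own at the open loading window, and after each tin click the table round with the black bar knob, so that the tin goes under the clear guard and an empty nest comes to the window. When the last tin is under the guard too and the table rests in a click with an empty nest at the window, slide the shutter fully closed over the window, and only then press the start button fully down and release it. Leave the jug, the bowl and the scoop alone.

Things in the scene. Friction and masses are not known exactly. Their poses are not given: they have to be found in the camera images.
- machine: the tin reader, fixed to the bench: a blue plinth 310 x 310 mm, 34 mm high, with a round aluminium rotary table (radius 143 mm, top 54 mm above the bench) under a clear guard. Origin on the table's axis at bench height; -x is the front (loading side, towards the robot), z up. Six nests 60 degrees apart lie on a circle of 105 mm radius
- window (a point): centre of the nest place at the loading window, on the table's top, 54 mm high, at x = -105 mm, y = 0 of the machine (same axes). At every click a nest stands exactly here. A nest is the space between 4 round-topped pegs (8 mm thick, 12 mm tall, 36.5 mm from its centre, at 45 degrees to the radial line); a tin has about 3.5 mm play all round
- guard_edge (a point): middle of the front edge of the clear guard's roof, 150 mm high, at x = -60 mm of the machine. The guard (roof and walls) covers the machine from here back, 310 mm wide; the loading window is in front of it. A black cylinder 60 mm wide, up to 200 mm high, stands on the roof at x = 105 mm
- rail (a point): middle of the shutter's front rail: a bar 8 mm thick along y from -155 to 205 mm at x = -161 mm of the machine, top 152 mm high, on a post at each end; from each post a cross bar 8 to 10 mm wide runs back to the guard
- carousel (a joint): angle of the rotary table with its knob, rad, counterclockwise from above positive; turns both ways, no stop within 11 rad of zero. Clicks (spring detents) lie at multiples of pi/3 (1.047), where a nest stands at the window; between clicks the spring resists with up to about 0.3 N m, then pulls the table into the nearest click when released. It starts in a click
- knob_grip (a point): point on the table's axis, 190 mm above the bench, at the height to grip the knob: an upright black bar above the guard's roof, 85 mm long, 22 mm thick, from 168 to 208 mm high. It turns with the table: x axis along the bar's length, which lies along the machine's x axis when joint carousel reads 0
- shutter (a joint): position of the aluminium sliding shutter in m: 0 = fully closed over the window, up to 0.140 = open (slid along the machine's +y). It starts open (0.11 to 0.14), stays where it is left, and slides with about 1.5 N of friction
- shutter_grip (a point): grip point on the shutter's handle, 177 mm above the bench: an upright black bar 50 mm long along the machine's x, 14 mm thick along its y, from 157 to 187 mm high, on the shutter plate, which is 92 mm (x) by 120 mm (y) and 4 mm thick. Axes as the machine's
- start (a joint): travel of the start button in m: 0 = up, 0.006 = fully down; a spring of about 5 N at full travel pushes it back up
- start_top (a point): centre of the top face of the round black start button (32 mm in diameter), facing up, about 77 mm above the bench, on a grey control box 110 x 90 mm and 55 mm high
- tin0: plain steel sample tin with a flat lid, a closed cylinder 58 mm in diameter and 75 mm tall, about 0.16 kg, standing upright on the bench at the start; origin at the centre of its underside, z up through the tin. All tins are alike; some may be absent
- tin1: plain steel sample tin with a flat lid, a closed cylinder 58 mm in diameter and 75 mm tall, about 0.16 kg, standing upright on the bench at the start; origin at the centre of its underside, z up through the tin. All tins are alike; some may be absent
- tin2: plain steel sample tin with a flat lid, a closed cylinder 58 mm in diameter and 75 mm tall, about 0.16 kg, standing upright on the bench at the start; origin at the centre of its underside, z up through the tin. All tins are alike; some may be absent
- tin3: plain steel sample tin with a flat lid, a closed cylinder 58 mm in diameter and 75 mm tall, about 0.16 kg, standing upright on the bench at the start; origin at the centre of its underside, z up through the tin. All tins are alike; some may be absent
- tin4: plain steel sample tin with a flat lid, a closed cylinder 58 mm in diameter and 75 mm tall, about 0.16 kg, standing upright on the bench at the start; origin at the centre of its underside, z up through the tin. All tins are alike; some may be absent
- jug: green plastic jug with a handle, 80 mm wide, 110 mm tall: leave alone; origin under its centre
- bowl: blue bowl 110 mm wide, 50 mm tall: leave alone; origin under its centre
- scoop: steel scoop (spoon) 170 mm long lying on the bench: leave alone; origin under its middle

How it is judged (in metres and radians):
On the way, in this order (a step that is already met when the one before it is completed fails the run):
1. a tin stands in a nest (((horizontal distance between tin0 and machine between 0.097 and 0.113 m and z of tin0 in the frame of machine between 0.05 and 0.058 m and angle between tin0's own z axis and vertical below 0.08 rad) or (horizontal distance between tin1 and machine between 0.097 and 0.113 m and z of tin1 in the frame of machine between 0.05 and 0.058 m and angle between tin1's own z axis and vertical below 0.08 rad) or (horizontal distance between tin2 and machine between 0.097 and 0.113 m and z of tin2 in the frame of machine between 0.05 and 0.058 m and angle between tin2's own z axis and vertical below 0.08 rad) or (horizontal distance between tin3 and machine between 0.097 and 0.113 m and z of tin3 in the frame of machine between 0.05 and 0.058 m and angle between tin3's own z axis and vertical below 0.08 rad) or (horizontal distance between tin4 and machine between 0.097 and 0.113 m and z of tin4 in the frame of machine between 0.05 and 0.058 m and angle between tin4's own z axis and vertical below 0.08 rad))), for 0.2 s.
2. the table has been clicked on, with a loaded tin under the guard ((angle between the x axis of knob_grip and the x axis of machine, either way round below 0.06 rad or angle between the x axis of knob_grip and the x axis of machine, either way round between 0.987 and 1.107 rad) and (((horizontal distance between tin0 and machine between 0.097 and 0.113 m and z of tin0 in the frame of machine between 0.05 and 0.058 m and angle between tin0's own z axis and vertical below 0.08 rad) and x of tin0 in the frame of machine above -0.066 m) or ((horizontal distance between tin1 and machine between 0.097 and 0.113 m and z of tin1 in the frame of machine between 0.05 and 0.058 m and angle between tin1's own z axis and vertical below 0.08 rad) and x of tin1 in the frame of machine above -0.066 m) or ((horizontal distance between tin2 and machine between 0.097 and 0.113 m and z of tin2 in the frame of machine between 0.05 and 0.058 m and angle between tin2's own z axis and vertical below 0.08 rad) and x of tin2 in the frame of machine above -0.066 m) or ((horizontal distance between tin3 and machine between 0.097 and 0.113 m and z of tin3 in the frame of machine between 0.05 and 0.058 m and angle between tin3's own z axis and vertical below 0.08 rad) and x of tin3 in the frame of machine above -0.066 m) or ((horizontal distance between tin4 and machine between 0.097 and 0.113 m and z of tin4 in the frame of machine between 0.05 and 0.058 m and angle between tin4's own z axis and vertical below 0.08 rad) and x of tin4 in the frame of machine above -0.066 m))), for 0.2 s.
3. all tins stand in nests under the guard, the table rests in a click and the nest at the window is empty ((angle between the x axis of knob_grip and the x axis of machine, either way round below 0.06 rad or angle between the x axis of knob_grip and the x axis of machine, either way round between 0.987 and 1.107 rad) and horizontal distance between tin0 and machine between 0.097 and 0.113 m and z of tin0 in the frame of machine between 0.05 and 0.058 m and angle between each of tin0, tin1, tin2, tin3, tin4's own z axis and vertical below 0.08 rad and x of each of tin0, tin1, tin2, tin3, tin4 in the frame of machine above -0.066 m and horizontal distance between tin1 and machine between 0.097 and 0.113 m and z of tin1 in the frame of machine between 0.05 and 0.058 m and horizontal distance between tin2 and machine between 0.097 and 0.113 m and z of tin2 in the frame of machine between 0.05 and 0.058 m and horizontal distance between tin3 and machine between 0.097 and 0.113 m and z of tin3 in the frame of machine between 0.05 and 0.058 m and horizontal distance between tin4 and machine between 0.097 and 0.113 m and z of tin4 in the frame of machine between 0.05 and 0.058 m), for 0.3 s.
4. the shutter is fully closed, with all the tins in place (all of step 3 and value of joint shutter below 0.006 m), for 0.2 s.
5. the start button is pressed fully down with the shutter closed (value of joint shutter below 0.006 m and value of joint start above 0.0048 m), for 0.05 s.
6. the start button is released (value of joint start below 0.0015 m), for 0.2 s.
At the end, for the whole second after the job is handed in: Every tin upright (0.08 rad), at rest, in a nest (105 +- 8 mm from the axis) under the guard, none at the window; table within 0.06 rad of a click; shutter closed within 6 mm; button pressed (4.8 of 6 mm) after closing and up again (under 1.5 mm) (all of step 4 and value of joint start below 0.0015 m and linear speed of each of tin0, tin1, tin2, tin3, tin4 below 0.02 m/s and velocity of joint carousel between -0.05 and 0.05 rad/s); the robot touches nothing.
It fails at once if the start button is pressed while the shutter is open (value of joint start above 0.003 m and value of joint shutter above 0.015 m).
It fails at once if the jug is disturbed (moved more than 30 mm) (distance of jug from where it was at the start of the episode above 0.03 m).
It fails at once if the bowl is disturbed (moved more than 30 mm) (distance of bowl from where it was at the start of the episode above 0.03 m).
It fails at once if the scoop is disturbed (moved more than 30 mm) (distance of scoop from where it was at the start of the episode above 0.03 m).
Of tin0, tin1, tin2, tin3, tin4 only 3 to 5 are there at a start; the rules pass over those that are not, and their reading is None.
At some moment in a run one of tin0, tin1, tin2, tin3, tin4 may be knocked a few centimetres aside while the robot is not near it.
It also fails if it takes over 210 s, if anything falls off the work surface, if the arm or the gripper's body presses on something with over 40 N, if the wrist force passes 120 N, or if a joint passes its speed limit or range.

ROBOT

A 6-joint arm with a two-finger parallel gripper is mounted at the origin on the work surface. World frame = base frame: x ahead of the robot, y to its left, z up, the work surface at z = 0. Lengths are in m, angles in degrees, forces in N, time in s.
With the tool pointing down it reaches from about 0.15 to 0.775 m from the base axis. Payload 6.1 kg.
Tool frame: the origin (TCP) lies at the very end of the fingers, on their centre line; the grasp point (between the pads) lies 19 mm behind it; x points along the fingers, y is the direction in which the jaws open and shut, and the axes are right-handed (so a half turn about x gives the same grasp; the last joint's range is limited). The gripper opens to 85 mm and grips with 20 to 120 N. Pads are 22 mm wide; open, the fingers measure 114 mm over their backs; the gripper's body (76 mm by 85 mm) begins 54 mm behind the grasp point. The pads swing forward as they close: fully open they stand 13 mm farther back than shut.
Start: joints at [-69.901, 7.208, -2.269, 80.523, 0, 90], TCP at [0.18, -0.493, 0.231] pointing down, gripper open.
Joint ranges: [-155.77, 155.77], [-54.66, 111.73], [-72.52, 77.12], [-102.08, 115.82], [-83.92, 84.16], [-180, 180]. Speed limits (degrees/s): [136.94, 136.94, 172.46, 180, 180, 180].

INTERFACE

Orientations are given as [roll, pitch, yaw] about the fixed x, y, z axes, in that order (R = Rz(yaw) Ry(pitch) Rx(roll)).
In Python, from workcell import * gives the robot as it stands.
- The arm moves only by the tool servo_tool, never from a script. Its argument "plan" is a list of rows, each a list of 3 entries, a list of its own where there are three numbers: the turn, a rotation vector about the tool's x, y, z in degrees, then the shift along the tool's x, y, z in cm, then the finger opening in cm, from 0 to 8.54. In form: [[[ax, ay, az], [tx, ty, tz], claw], ...]. A call has exactly 5 rows; each row is the pose to reach, as a shift and turn from the pose measured when the call began, along the tool's axes at that moment; what a row does not reach only later rows make up. A row lasts 1/10 s, in which the tool goes at most 50 mm and 8.59 degrees, less where a joint would pass 70% of its speed; a pose out of reach is approached as far as the arm can. A call with a gripper value outside its range is refused whole. The fingers move at their own pace and stop on an object; the grip force is fixed at half the most. Time passes only in rows, so rows that repeat a pose let the fingers close, or fill a call up. It gives the time, the measured TCP pose, the force and the opening at its end, in the units of the state.
- get_obs(): the state, without advancing time (a new reading comes with each control period).
- capture(name): name is "scene" or "top" or "wrist"; returns a dict with "color" (400x640x3 uint8, red, green, blue), "intrinsics" (3x3 intrinsics, pixels), "rvec" (rotation vector, rad) and "tvec" (3), from world to camera coordinates, as OpenCV has them. Camera axes: x right, y down, z forward; pixel columns grow to the right and rows downward; lengths in m; the calibration is good to about 2 mm. The wrist camera is an equidistant fisheye: a pixel r from the principal point sees the ray r / f radians off the axis. A picture is of the moment at which its call begins. There is no depth.
- sign_off(): hands the job in, once; it reports no verdict.
The state is a dict: "time": time; "q": joint angles; "dq": joint speeds; "tau": joint torques, N m; "eef_pos": TCP position; "eef_rot": TCP orientation; "ft_force": force on the tool from outside, world axes, zero at the start; "wrist_torque": the same for the moment, N m; "grip_width": finger opening in m.
Only numpy, scipy, OpenCV 4.12 (cv2) and the standard library are available. Lean on these libraries where they do the work, as an engineer would, in place of code of your own. Each camera call takes 0.05 s, during which the arm holds its last target.

## Working session

There is one attempt and no reset: what is moved stays moved. The work goes in short steps, Python scripts to look and compute and a tool call to move; the robot and the scene stay as the last step left them, time stands still between calls to the robot, and variables do not carry over. Pictures are saved under pics/ and viewed, and the job is handed in when it is done.

Besides the shell and the picture viewer there is one more tool, called as name([rows], argument=value, ...), one row to a line, values as JSON. servo_tool: Moves the arm, as the interface text tells. Its arguments: {"type":"object","properties":{"plan":{"type":"array","items":{"type":"array"}}},"required":["plan"]}

```bash
ls; mkdir -p pics; python3 - <<'E'
from workcell import *
import cv2
o=get_obs(); print(o)
for n in ["scene","top","wrist"]:
    c=capture(n); cv2.imwrite(f"pics/{n}0.png",c["color"][:,:,::-1]); print(n,c["intrinsics"],c["rvec"],c["tvec"])
E
```

```text
pics
{'time': 0.0, 'q': array([-6.99017565e+01,  7.24032331e+00, -2.32545657e+00,  8.05227770e+01,
        2.96393208e-06,  8.99997172e+01]), 'dq': array([ 0.02699122,  0.02363728,  0.12753547, -0.13493188, -0.08245256,
        0.08287572]), 'tau': array([-1.64703317e-03, -4.35914254e+01,  3.52924526e+01,  1.72280904e-02,
       -1.56876895e-04,  6.46609379e-06]), 'eef_pos': array([ 0.18027069, -0.49265957,  0.2305447 ]), 'eef_rot': array([-90.00220042,  89.9114431 , 110.09632584]), 'ft_force': array([0.11231727, 0.60198279, 0.4741556 ]), 'wrist_torque': array([-0.06752895, -0.00171723, -0.00821627]), 'grip_width': 0.08543121805207517}
scene [[426.60312283   0.         314.2489057 ]
 [  0.         426.60312283 199.05657838]
 [  0.           0.           1.        ]] [ 1.68432914  1.91086954 -0.72261183] [ 0.05694422 -0.27660626  1.79026908]
top [[386.78630407   0.         312.36933945]
 [  0.         386.78630407 198.26082016]
 [  0.           0.           1.        ]] [ 2.20271159 -2.20425256  0.05943259] [-0.00443987  0.46346145  1.26298409]
wrist [[309.70691629   0.         314.57356325]
 [  0.         309.70691629 199.9265528 ]
 [  0.           0.           1.        ]] [-2.34340951  1.63801184  0.27610674] [-0.52378755 -0.04308645  0.3816034 ]
```

View pics/top0.png

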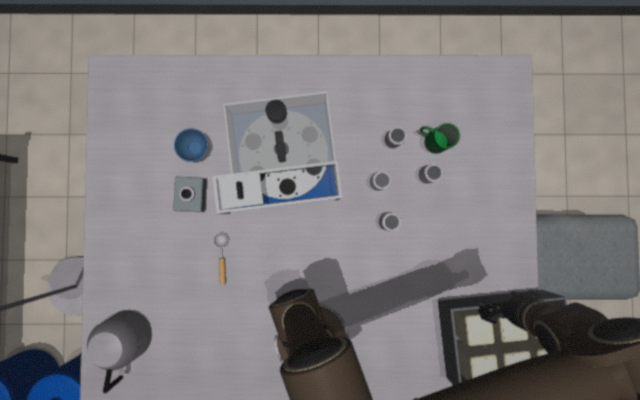

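View pics/scene0.png

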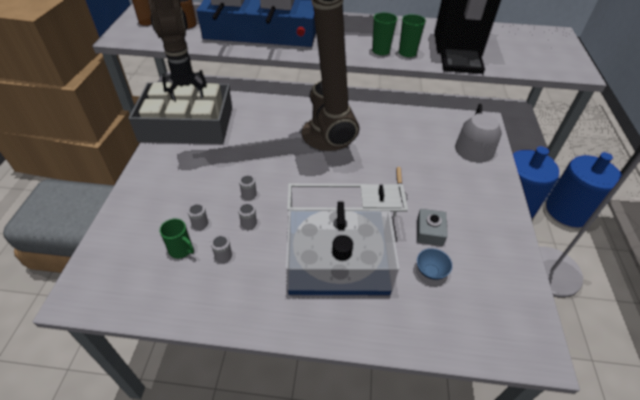

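View pics/wrist0.png

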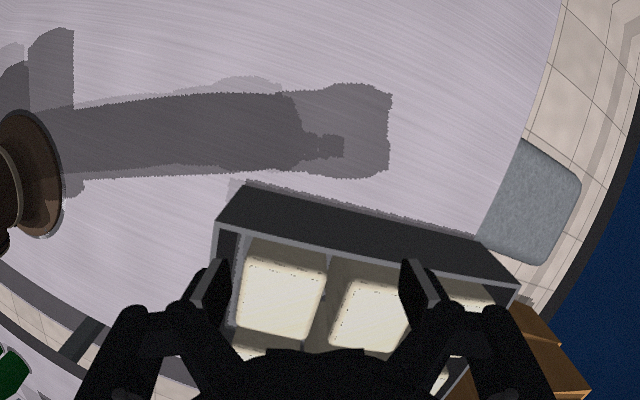

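```bash
cat > h.py <<'E'
from workcell import *
import numpy as np, cv2
from scipy.spatial.transform import Rotation as Ro
def cam(n):
    c=capture(n); c["R"]=cv2.Rodrigues(np.array(c["rvec"]))[0]; c["t"]=np.array(c["tvec"]); c["K"]=np.array(c["intrinsics"]); c["n"]=n; return c
def proj(c,P):
    P=np.atleast_2d(P); q=P@c["R"].T+c["t"]
    if c["n"]=="wrist":
        th=np.arctan2(np.hypot(q[:,0],q[:,1]),q[:,2]); ph=np.arctan2(q[:,1],q[:,0]); f=c["K"][0,0]
        return np.c_[f*th*np.cos(ph)+c["K"][0,2],f*th*np.sin(ph)+c["K"][1,2]]
    q=q@c["K"].T; return q[:,:2]/q[:,2:]
def back(c,uv,z):
    uv=np.atleast_2d(uv).astype(float); d=np.c_[(uv-c["K"][:2,2])/c["K"][0,0],np.ones(len(uv))]
    if c["n"]=="wrist":
        r=np.hypot(d[:,0],d[:,1])+1e-12; d=np.c_[d[:,:2]/r[:,None]*np.sin(r)[:,None],np.cos(r)]
    d=d@c["R"]; o=-c["R"].T@c["t"]
    return o+d*((z-o[2])/d[:,2])[:,None]
def save(c,name,box=None,s=1):
    im=c["color"][:,:,::-1]
    if box: x0,y0,x1,y1=box; im=im[y0:y1,x0:x1]
    im=cv2.resize(np.ascontiguousarray(im),None,fx=s,fy=s,interpolation=cv2.INTER_CUBIC); cv2.imwrite("pics/"+name+".png",im)
def RT(): 
    o=get_obs(); return np.array(o["eef_pos"]),Ro.from_euler("xyz",o["eef_rot"],degrees=True)
def go(pos,yaw):
    """target TCP pos, pointing down, jaw(y axis) direction at world angle yaw (mod 180) -> rotvec deg and shift cm"""
    p,R=RT(); a=np.radians(yaw); best=None
    for k in (0,np.pi):
        y=np.array([np.cos(a+k),np.sin(a+k),0]); x=np.array([0,0,-1.]); M=Ro.from_matrix(np.c_[x,y,np.cross(x,y)])
        rv=(R.inv()*M).as_rotvec(degrees=True)
        if best is None or np.linalg.norm(rv)<np.linalg.norm(best): best=rv
    s=R.inv().apply(np.array(pos)-p)*100
    print("turn",best.round(1),"shift",s.round(2),"dist mm",round(np.linalg.norm(s)*10), "q6",round(get_obs()["q"][5],1))
def st():
    o=get_obs(); p,R=RT(); y=R.as_matrix()[:,1]
    print("t",round(o["time"],2),"p",np.round(p,4),"jawyaw",round(np.degrees(np.arctan2(y[1],y[0])),1),"xax",R.as_matrix()[:,0].round(3),"F",np.round(o["ft_force"],1),"w",round(o["grip_width"],4),"q",np.round(o["q"],1))
E
python3 - <<'E'
from h import *
c=cam("top"); save(c,"topz",(165,80,365,225),4)
save(c,"topt",(360,110,480,240),4)
st()
E
```

```text
t 0.2 p [ 0.1804 -0.4928  0.2308] jawyaw -69.9 xax [-0.     0.001 -1.   ] F [0.2 0.7 1.2] w 0.0856 q [-69.9   7.2  -2.3  80.5   0.   90. ]
```

View pics/topz.png

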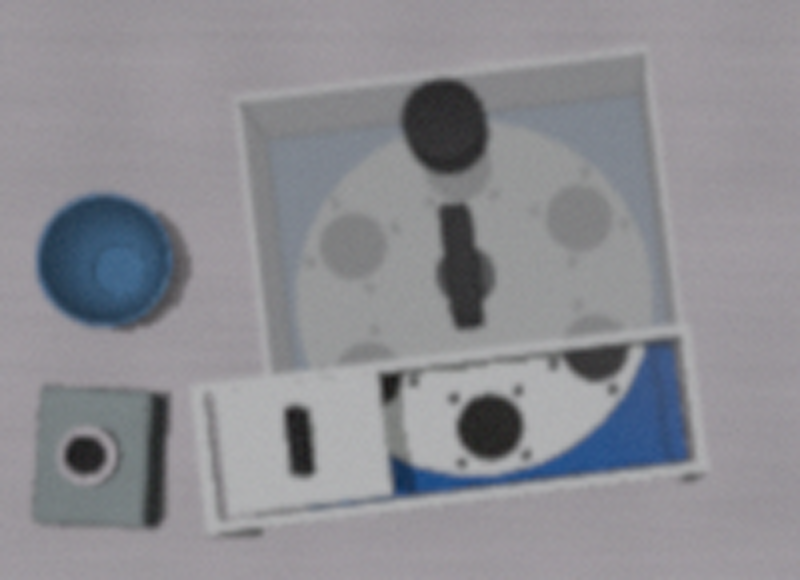

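View pics/topt.png

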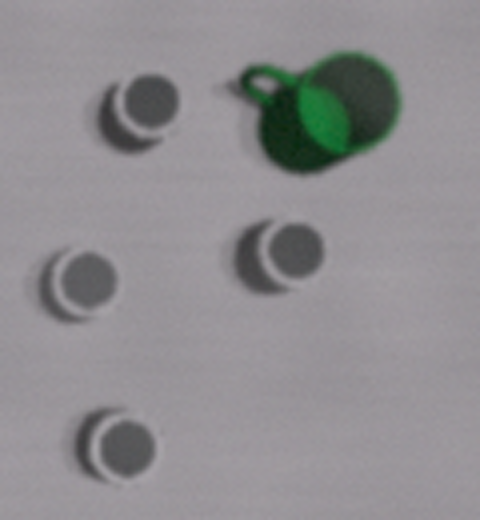

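```bash
cat > fit.py <<'E'
from h import *
from scipy.optimize import least_squares
c=cam("top")
px=lambda a:np.array(a)/4+[165,80]
s=.105*np.sin(np.pi/3); 
M=[(-.105,0,.054),(.0525,s,.054),(.0525,-s,.054),(-.165,-.159,.152),(-.165,.209,.152)]
I=px([(490.5,427),(352.5,246),(579,218),(706,470),(209,532)])
f=lambda p:(proj(c,np.c_[np.array(M)[:,:2]@np.array([[np.cos(p[2]),np.sin(p[2])],[-np.sin(p[2]),np.cos(p[2])]])+p[:2],np.array(M)[:,2]])-I).ravel()
r=least_squares(f,[.5,0,0]); print(r.x,np.degrees(r.x[2]),f(r.x).round(2))
w=lambda x,y:(r.x[:2]+[x*np.cos(r.x[2])-y*np.sin(r.x[2]),x*np.sin(r.x[2])+y*np.cos(r.x[2])]).round(4)
print("window",w(-.105,0),"back window",back(c,px([(490.5,427)]),.054))
print("button",back(c,px([(86,455)]),.077))
print("handle ends",back(c,px([(297,405),(305,477)]),.187).round(4))
print("knob ends",back(c,px([(453,205),(469,328)]),.208).round(4))
print("box corner",back(c,px([(42,385),(150,392),(32,523),(148,528)]),.055).round(4))
pt=lambda a:np.array(a)/4+[360,110]
print("tin tops",back(c,pt([(150,103),(88,281),(295,251),(126,447)]),.075).round(4))
print("jug top",back(c,pt([(350,102)]),.11))
E
python3 fit.py
```

```text
[0.6029699  0.08782815 0.1235294 ] 7.077712992982704 [-0.17 -0.18  0.08 -0.22 -0.06 -0.11  0.54  0.18 -0.39  0.28]
window [0.4988 0.0749] back window [[0.49820825 0.07433902 0.054     ]]
button [[0.47473025 0.38753012 0.077     ]]
handle ends [[0.504  0.2042 0.187 ]
 [0.4529 0.1982 0.187 ]]
knob ends [[0.6425 0.0925 0.208 ]
 [0.556  0.081  0.208 ]]
box corner [[0.5316 0.43   0.055 ]
 [0.526  0.3445 0.055 ]
 [0.4222 0.4363 0.055 ]
 [0.4181 0.3448 0.055 ]]
tin tops [[ 0.6578 -0.2728  0.075 ]
 [ 0.517  -0.2226  0.075 ]
 [ 0.5407 -0.3858  0.075 ]
 [ 0.387  -0.2512  0.075 ]]
jug top [[ 0.65145446 -0.41837963  0.11      ]]
```

```bash
python3 -c "
from h import *
go([.387,-.251,.2],-82.9)"
```

```text
turn [13.  0.  0.] shift [  3.1  -15.61 -27.72] dist mm 320 q6 90.0
```

servo_tool([
  [[3,0,0],[0.6,-2.3,-4],8.54],
  [[6,0,0],[1.2,-4.7,-8.3],8.54],
  [[9,0,0],[1.8,-7.1,-12.6],8.54],
  [[12,0,0],[2.4,-9.5,-16.9],8.54],
  [[13,0,0],[3.0,-11.5,-20.5],8.54],
])

```text
time: 0.75
eef_pos: [0.3343, -0.3125, 0.2009]
eef_rot: [-107.8, 90.0, 79.2]
ft_force: [0.6, -1.0, -0.5]
grip_width: 0.0853
```

servo_tool([
  [[0,0,0],[0,-1.0,-4],8.54],
  [[0,0,0],[0,-1.8,-7],8.54],
  [[0,0,0],[0,-2.4,-8.2],8.54],
  [[0,0,0],[0,-2.4,-8.2],8.54],
  [[0,0,0],[0,-2.4,-8.2],8.54],
])

```text
time: 1.25
eef_pos: [0.4121, -0.2787, 0.2008]
eef_rot: [-49.5, 89.9, 137.5]
ft_force: [-0.6, 0.2, -0.7]
grip_width: 0.0853
```

```bash
python3 -c "
from h import *
st()
c=cam('wrist'); save(c,'w1')
T=[[ 0.6578,-0.2728,.075],[.517,-.2226,.075],[.5407,-.3858,.075],[.387,-.2512,.075]]
print(proj(c,T))
go([.387,-.251,.2],-82.9)"
```

```text
t 1.25 p [ 0.4121 -0.2787  0.2008] jawyaw -83.0 xax [-0.001  0.001 -1.   ] F [-0.6  0.2 -0.7] w 0.0853 q [-34.1   4.4  -9.3  76.4   0.  138.9]
[[342.0148731  -69.86054451]
 [264.63968794  66.20659006]
 [450.40917677  69.62945032]
 [282.4057866  212.02890729]]
turn [-0.1  0.   0. ] shift [ 0.09 -3.08  2.12] dist mm 37 q6 138.9
```

View pics/w1.png

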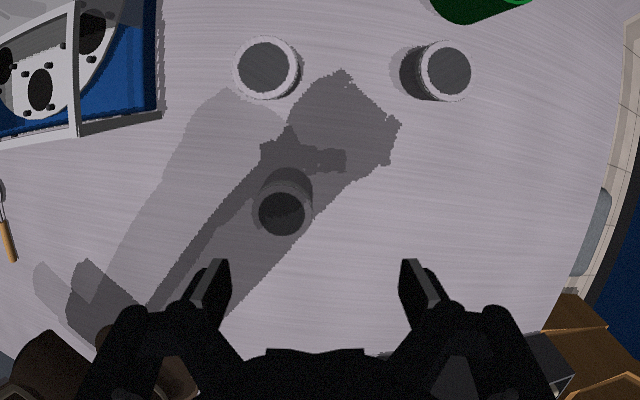

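servo_tool([
  [[-8.5,0,0],[0,-2,1.4],8.54],
  [[-17,0,0],[0,-3.1,2.1],8.54],
  [[-25.5,0,0],[0,-3.1,2.1],8.54],
  [[-34,0,0],[0,-3.1,2.1],8.54],
  [[-42.5,0,0],[0,-3.1,2.1],8.54],
])

```text
time: 1.8
eef_pos: [0.3859, -0.2515, 0.2012]
eef_rot: [-78.4, 90.0, 151.3]
ft_force: [-0.5, 0.5, -0.3]
grip_width: 0.0855
```

servo_tool([
  [[-8.5,0,0],[0,0,0],8.54],
  [[-17,0,0],[0,0,0],8.54],
  [[-25.5,0,0],[0,0,0],8.54],
  [[-34,0,0],[0,0,0],8.54],
  [[-42.5,0,0],[0,0,0],8.54],
])

```text
time: 2.3
eef_pos: [0.3846, -0.2524, 0.2015]
eef_rot: [-52.8, 90.0, -140.4]
ft_force: [-0.7, -0.2, 0.8]
grip_width: 0.0856
```

servo_tool([
  [[-8.5,0,0],[0,0,0],8.54],
  [[-17,0,0],[0,0,0],8.54],
  [[-25.5,0,0],[0,0,0],8.54],
  [[-34,0,0],[0,0,0],8.54],
  [[-42.5,0,0],[0,0,0],8.54],
])

```text
time: 2.8
eef_pos: [0.3833, -0.2533, 0.2017]
eef_rot: [-76.8, 90.0, -121.7]
ft_force: [-0.8, 0.3, -0.1]
grip_width: 0.0852
```

servo_tool([
  [[-8.5,0,0],[0,0,0],8.54],
  [[-17,0,0],[0,0,0],8.54],
  [[-25.5,0,0],[0,0,0],8.54],
  [[-34,0,0],[0,0,0],8.54],
  [[-42.5,0,0],[0,0,0],8.54],
])

```text
time: 3.3
eef_pos: [0.382, -0.2541, 0.2019]
eef_rot: [-106.1, 89.9, -108.2]
ft_force: [-0.0, -0.2, -0.4]
grip_width: 0.0855
```

```bash
python3 -c "
from h import *
st()
c=cam('wrist'); save(c,'w2')
print(proj(c,[[.387,-.2512,.075],[.387,-.2512,.0]]))
go([.387,-.251,.15],97.1)"
```

```text
t 3.3 p [ 0.382  -0.2541  0.2019] jawyaw 87.9 xax [-0.    -0.001 -1.   ] F [-0.  -0.2 -0.4] w 0.0855 q [-33.6   0.1 -13.5  76.3  -0.  -31.5]
[[318.06006607 196.71113575]
 [317.36356433 176.25452936]]
turn [-8.9 -0.   0. ] shift [5.19 0.33 0.48] dist mm 52 q6 -31.8
```

View pics/w2.png

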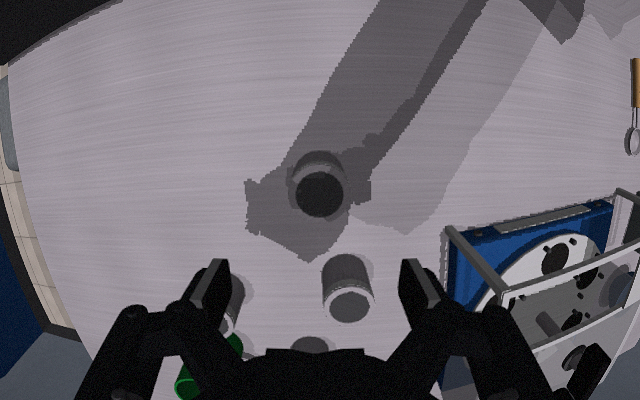

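```bash
python3 - <<'E'
from h import *
c=cam('wrist')
im=c['color']; sub=cv2.cvtColor(im[160:230,280:360],cv2.COLOR_RGB2GRAY)
save(c,'w2z',(260,150,380,230),6)
print(back(c,[(319,194)],.075))
E
```

```text
[[ 0.38443639 -0.25020792  0.075     ]]
```

View pics/w2z.png

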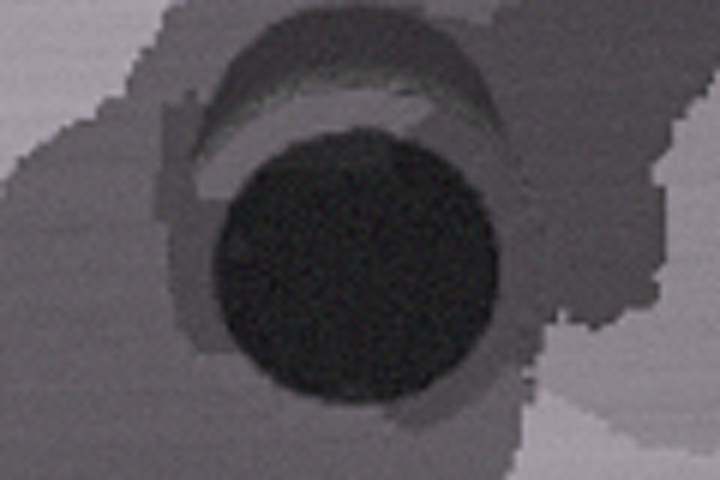

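```bash
python3 -c "
from h import *
go([.3855,-.2508,.036],97.1)"
```

```text
turn [-9.6 -0.   0. ] shift [16.58  0.34  0.32] dist mm 166 q6 -31.1
```

servo_tool([
  [[-6,0,0],[3,0.34,0.32],8.54],
  [[-9.6,0,0],[7,0.34,0.32],8.54],
  [[-9.6,0,0],[11,0.34,0.32],8.54],
  [[-9.6,0,0],[14.5,0.34,0.32],8.54],
  [[-9.6,0,0],[16.5,0.34,0.32],8.54],
])

```text
time: 3.9
eef_pos: [0.3833, -0.2505, 0.0342]
eef_rot: [157.7, 89.8, 164.5]
ft_force: [1.2, 0.3, 0.1]
grip_width: 0.0858
```

```bash
python3 -c "
from h import *
st();go([.3855,-.2508,.036],97.1)
c=cam('wrist'); save(c,'w3')"
```

```text
t 3.9 p [ 0.3833 -0.2505  0.0342] jawyaw 96.8 xax [-0.003  0.001 -1.   ] F [1.2 0.3 0.1] w 0.0858 q [-33.1   4.8 -30.4  55.   -0.1 -39.9]
turn [-0.3 -0.2 -0.1] shift [-0.18 -0.06  0.21] dist mm 3 q6 -39.9
```

View pics/w3.png

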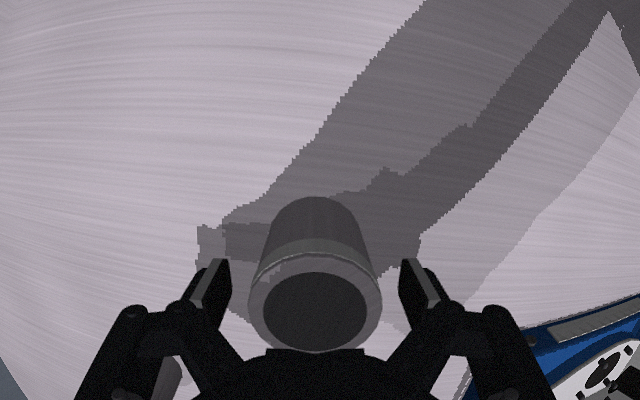

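servo_tool([
  [[0,0,0],[-0.1,0,0.2],8.54],
  [[0,0,0],[-0.2,0,0.2],6.5],
  [[0,0,0],[-0.2,0,0.2],5.0],
  [[0,0,0],[-0.2,0,0.2],5.0],
  [[0,0,0],[-0.2,0,0.2],5.0],
])

```text
time: 4.45
eef_pos: [0.3854, -0.2504, 0.036]
eef_rot: [161.7, 89.8, 168.5]
ft_force: [0.0, 0.3, 6.5]
grip_width: 0.0568
```

```bash
python3 -c "
from h import *
st();go([.3855,-.2508,.22],97.1)
c=cam('wrist'); save(c,'w4');print(proj(c,[[.3855,-.2508,.075]]))"
```

```text
t 4.45 p [ 0.3854 -0.2504  0.036 ] jawyaw 96.8 xax [-0.003  0.001 -1.   ] F [0.  0.3 6.5] w 0.0568 q [-33.    4.9 -30.1  55.2  -0.1 -39.8]
turn [-0.3 -0.2 -0.1] shift [-18.4   -0.03  -0.05] dist mm 184 q6 -39.8
[[313.62528726 308.6851385 ]]
```

View pics/w4.png

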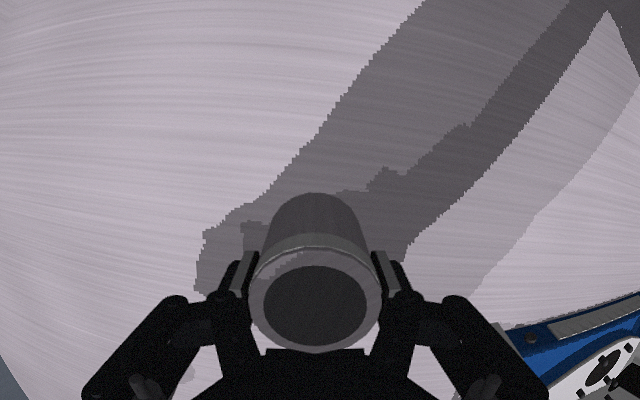

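servo_tool([
  [[0,0,0],[-2,0,0],5.0],
  [[0,0,0],[-6,0,0],5.0],
  [[0,0,0],[-10.5,0,0],5.0],
  [[0,0,0],[-15,0,0],5.0],
  [[0,0,0],[-18.4,0,0],5.0],
])

```text
time: 5.0
eef_pos: [0.3862, -0.2507, 0.2236]
eef_rot: [-100.9, 89.9, -94.1]
ft_force: [0.6, 0.1, -2.4]
grip_width: 0.0569
```

```bash
python3 -c "
from h import *
st();go([.4985,.0747,.22],97.1)
c=cam('wrist'); save(c,'w5')"
```

```text
t 5.0 p [ 0.3862 -0.2507  0.2236] jawyaw 96.8 xax [-0.    -0.001 -1.   ] F [ 0.6  0.1 -2.4] w 0.0569 q [-32.9   0.2 -10.8  79.   -0.1 -39.7]
turn [-0.3 -0.   0.1] shift [ 0.31 30.99 14.98] dist mm 344 q6 -39.7
```

View pics/w5.png

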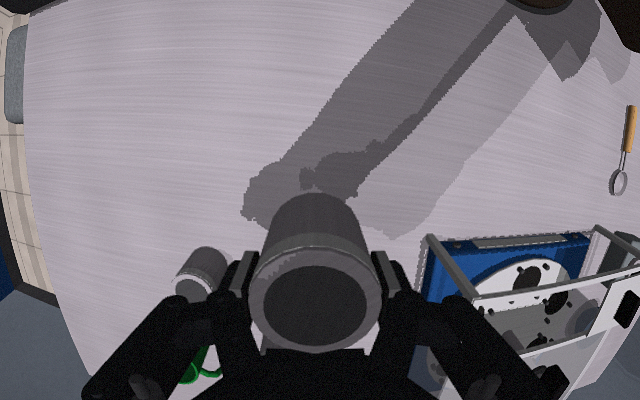

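servo_tool([
  [[0,0,0],[0,3,1.4],5.0],
  [[0,0,0],[0,7,3.3],5.0],
  [[0,0,0],[0,11.4,5.4],5.0],
  [[0,0,0],[0,15.8,7.6],5.0],
  [[0,0,0],[0,20,9.6],5.0],
])

```text
time: 5.55
eef_pos: [0.4599, -0.0399, 0.2284]
eef_rot: [-43.4, 89.5, -36.6]
ft_force: [1.9, -0.1, -1.1]
grip_width: 0.0567
```

servo_tool([
  [[0,0,0],[0,4,2],5.0],
  [[0,0,0],[0,7.5,3.8],5.0],
  [[0,0,0],[0,9.5,4.8],5.0],
  [[0,0,0],[0,10.5,5.2],5.0],
  [[0,0,0],[0,10.5,5.2],5.0],
])

```text
time: 6.05
eef_pos: [0.4993, 0.0714, 0.2279]
eef_rot: [-44.7, 89.5, -37.9]
ft_force: [0.4, -0.6, -2.7]
grip_width: 0.0566
```

```bash
python3 -c "
from h import *
st();go([.4985,.0747,.22],97.1)
c=cam('wrist'); save(c,'w6')
m=np.array([.603,.0878,0]);R=Ro.from_euler('z',7.08,degrees=True)
P=lambda *a:m+R.apply(np.array(a))
a=36.5e-3*.7071
print(proj(c,[P(-.105+sx*a,sy*a,.066) for sx in(-1,1) for sy in(-1,1)]).round(1))
print(proj(c,P(-.161,0,.152)),proj(c,P(-.06,0,.15)))
c=cam('top');save(c,'t6',(165,60,365,225),4)
"
```

```text
t 6.05 p [0.4993 0.0714 0.2279] jawyaw 96.8 xax [ 0.007 -0.005 -1.   ] F [ 0.4 -0.6 -2.7] w 0.0566 q [ 8.3  4.7 -5.5 79.5 -0.4  1.5]
turn [-0.3  0.4  0.4] shift [ 0.79  0.34 -0.05] dist mm 9 q6 1.5
[[293.  155.7]
 [344.6 155.6]
 [294.2 204.2]
 [343.4 204.1]]
[[319.70576804 137.04660021]] [[319.57835206 261.1069238 ]]
```

View pics/w6.png

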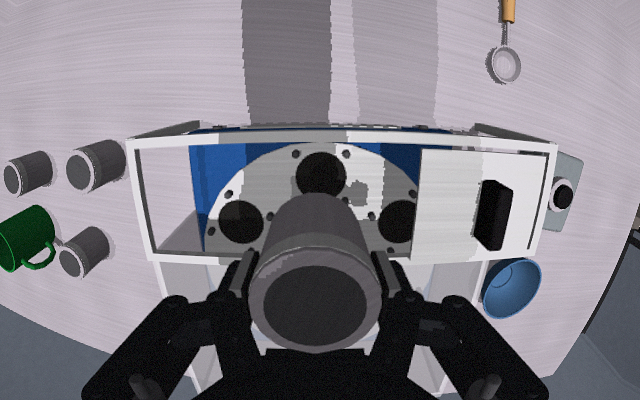

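View pics/t6.png

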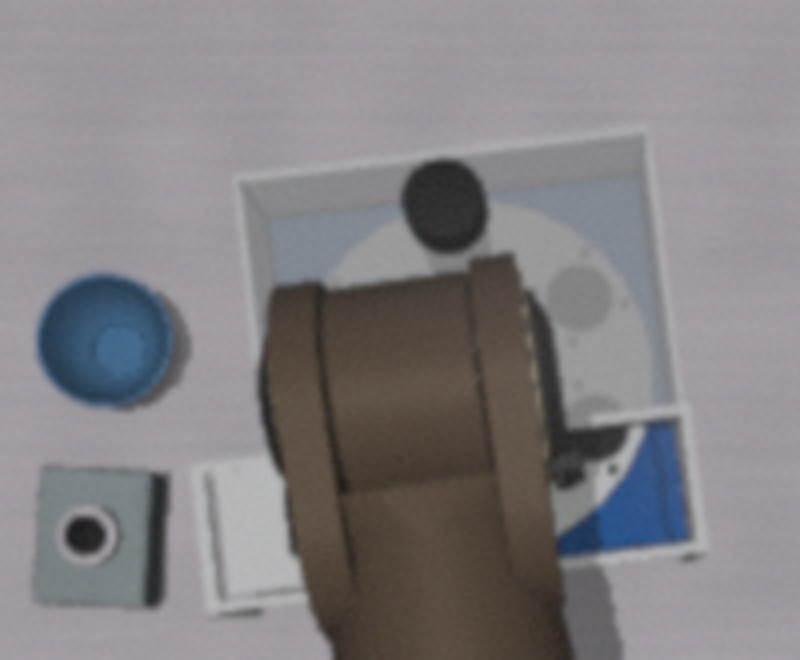

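```bash
python3 -c "
from h import *
c=cam('wrist'); save(c,'w6z',(260,120,390,210),6)
print(back(c,[(295.5,154),(346.5,154)],.066).round(4))
tin=back(c,[(315,306)],.2279+.039).round(4);print(tin)
"
```

```text
[[0.4739 0.0468 0.066 ]
 [0.4678 0.0974 0.066 ]]
[[0.4972 0.0701 0.2669]]
```

View pics/w6z.png

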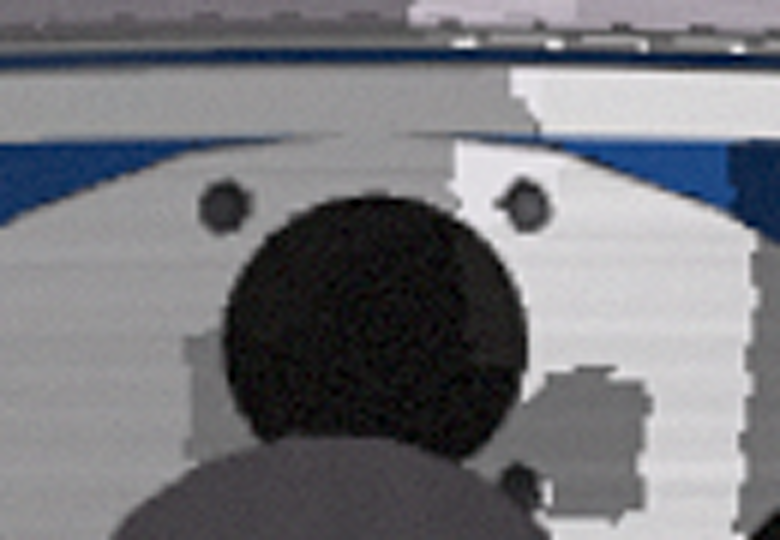

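```bash
python3 -c "
from h import *
c=cam('wrist'); p,R=RT()
for z in (.058,.066):
  q=back(c,[(297.5,154.2),(348,154.3),(346.8,201)],z)
  print(q.round(4),((q[0]+q[2])/2).round(4), np.hypot(*(q[0]-q[1])[:2]),np.hypot(*(q[2]-q[1])[:2]))
d=(q[0]+q[1])/2-q[1]+0
print('tinoffs tool',R.inv().apply(back(c,[(315,306)],p[2]+.039)[0]-p))
"
```

```text
[[0.4755 0.0482 0.058 ]
 [0.4694 0.0997 0.058 ]
 [0.5199 0.1059 0.058 ]] [0.4977 0.0771 0.058 ] 0.05185609408388336 0.0508793202576699
[[0.4739 0.0485 0.066 ]
 [0.468  0.0987 0.066 ]
 [0.5172 0.1047 0.066 ]] [0.4956 0.0766 0.066 ] 0.050529543476706976 0.04957775687591279
tinoffs tool [-0.03901344  0.00030286 -0.00156206]
```

```bash
python3 -c "
from h import *
go([.4983,.076,.118],97.1)
"
```

```text
turn [-0.4  0.4  0.4] shift [11.02  0.73 -0.05] dist mm 110 q6 1.5
```

servo_tool([
  [[-0.4,0.4,0.4],[1.5,0.4,-0.05],5.0],
  [[-0.4,0.4,0.4],[4.5,0.73,-0.05],5.0],
  [[-0.4,0.4,0.4],[8,0.73,-0.05],5.0],
  [[-0.4,0.4,0.4],[10,0.73,-0.05],5.0],
  [[-0.4,0.4,0.4],[11,0.73,-0.05],5.0],
])

```text
time: 6.75
eef_pos: [0.4965, 0.0751, 0.1151]
eef_rot: [172.0, 89.7, 179.0]
ft_force: [-0.2, 0.2, -2.0]
grip_width: 0.0568
```

```bash
python3 -c "
from h import *
st();go([.4983,.076,.118],97.1)
c=cam('wrist'); save(c,'w7',(200,150,440,330),3.3)
m=np.array([.603,.0878,0]);R=Ro.from_euler('z',7.08,degrees=True)
P=lambda *a:m+R.apply(np.array(a))
a=36.5e-3*.7071
print(proj(c,[P(-.105+sx*a,sy*a,.066) for sx in(-1,1) for sy in(-1,1)]).round(1))
p,R=RT()
t=np.linspace(0,2*np.pi,9)[:-1]
print(proj(c,p+R.apply(np.c_[0*t+.036,.029*np.cos(t),.029*np.sin(t)])).round(0))
"
```

```text
t 6.75 p [0.4965 0.0751 0.1151] jawyaw 97.0 xax [-0.005  0.    -1.   ] F [-0.2  0.2 -2. ] w 0.0568 q [  8.6   6.5 -17.8  66.    0.    1.6]
turn [-0.1 -0.3 -0. ] shift [-0.29  0.07  0.19] dist mm 4 q6 1.6
[[274.2 193.2]
 [353.  193. ]
 [277.8 262. ]
 [349.8 261.8]]
[[360. 234.]
 [345. 261.]
 [315. 272.]
 [284. 261.]
 [269. 234.]
 [281. 204.]
 [315. 191.]
 [348. 204.]]
```

View pics/w7.png

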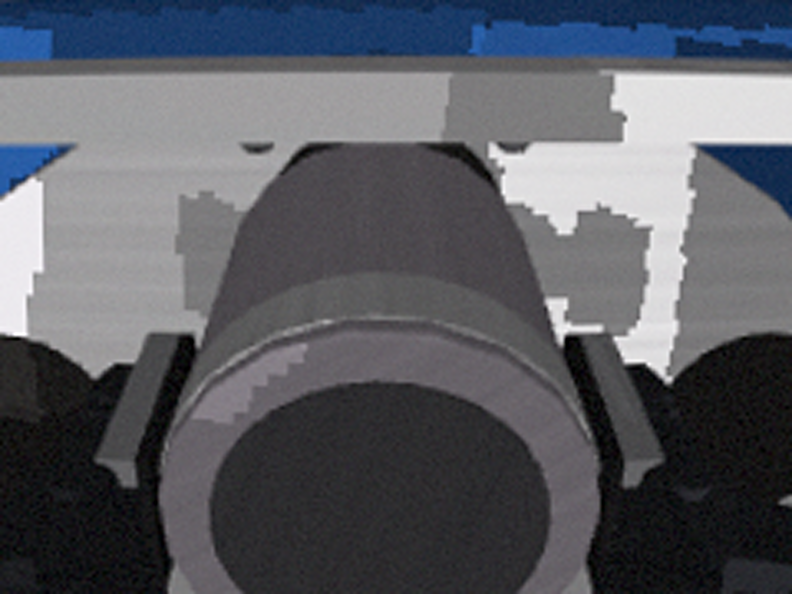

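```bash
python3 -c "
from h import *
go([.4985,.0757,.092],97.1)
"
```

```text
turn [-0.1 -0.3 -0. ] shift [2.27 0.03 0.22] dist mm 23 q6 1.6
```

servo_tool([
  [[0,-0.3,0],[0,0.05,0.22],5.0],
  [[0,-0.3,0],[0.5,0.05,0.22],5.0],
  [[0,-0.3,0],[1.1,0.05,0.22],5.0],
  [[0,-0.3,0],[1.7,0.05,0.22],5.0],
  [[0,-0.3,0],[2.2,0.05,0.22],5.0],
])

```text
time: 7.3
eef_pos: [0.4985, 0.076, 0.0925]
eef_rot: [72.8, 90.0, 79.8]
ft_force: [0.2, -0.3, -1.8]
grip_width: 0.0569
```

```bash
python3 -c "
from h import *
st();go([.4985,.0757,.090],97.1)
c=cam('wrist'); save(c,'w8',(200,150,440,330),3.3)
c=cam('scene'); save(c,'s8',(270,150,450,310),4)
"
```

```text
t 7.3 p [0.4985 0.076  0.0925] jawyaw 97.0 xax [ 0.     0.001 -1.   ] F [ 0.2 -0.3 -1.8] w 0.0569 q [  8.6   7.1 -19.9  62.9   0.    1.6]
turn [-0.1  0.  -0. ] shift [ 0.25 -0.03 -0.01] dist mm 2 q6 1.6
```

View pics/w8.png

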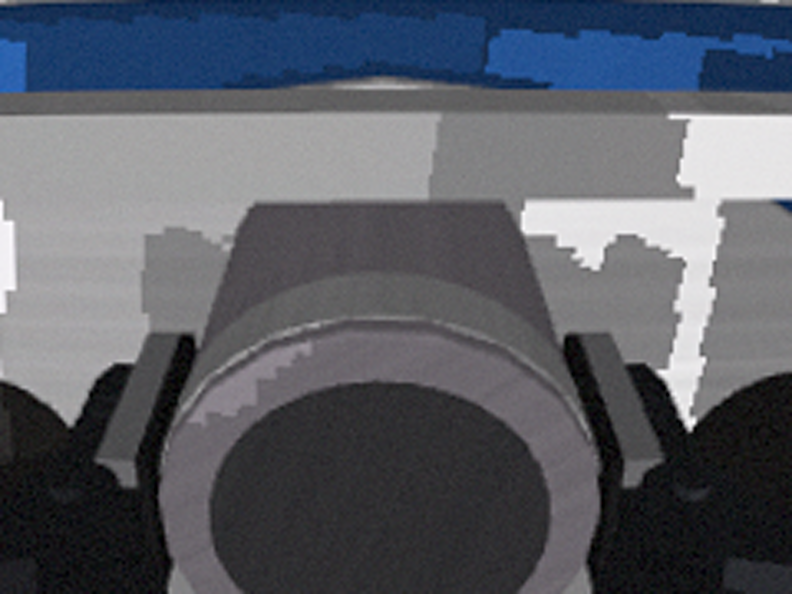

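View pics/s8.png

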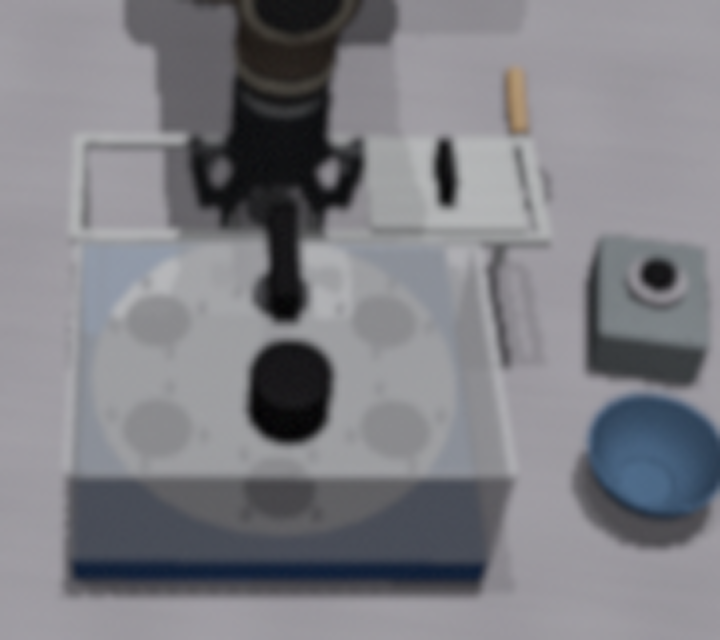

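servo_tool([
  [[0,0,0],[0.1,0,0],5.0],
  [[0,0,0],[0.2,0,0],5.0],
  [[0,0,0],[0.25,0,0],6.0],
  [[0,0,0],[0.25,0,0],7.0],
  [[0,0,0],[0.25,0,0],7.0],
])

```text
time: 7.9
eef_pos: [0.4982, 0.0759, 0.0898]
eef_rot: [132.4, 90.0, 139.4]
ft_force: [0.3, -0.8, -0.5]
grip_width: 0.0699
```

servo_tool([
  [[0,0,0],[-1.5,0,0],7.0],
  [[0,0,0],[-5,0,0],7.0],
  [[0,0,0],[-9,0,0],7.0],
  [[0,0,0],[-13,0,0],7.0],
  [[0,0,0],[-15,0,0],7.0],
])

```text
time: 8.4
eef_pos: [0.4993, 0.076, 0.2438]
eef_rot: [10.6, 89.8, 17.6]
ft_force: [0.0, 0.1, -0.4]
grip_width: 0.0701
```

```bash
python3 -c "
from h import *
st();go([.603,.0878,.235],97.1)
c=cam('wrist'); save(c,'w9');m=np.array([.603,.0878,0]);R=Ro.from_euler('z',7.08,degrees=True)
P=lambda *a:m+R.apply(np.array(a))
print(proj(c,[P(-.105,0,.129),P(-.042,0,.208)]))
"
```

```text
t 8.4 p [0.4993 0.076  0.2438] jawyaw 97.0 xax [ 0.004  0.001 -1.   ] F [ 0.   0.1 -0.4] w 0.0701 q [ 8.6  4.9 -3.3 81.5  0.   1.6]
turn [-0.1  0.2 -0. ] shift [ 0.92 -0.09 10.43] dist mm 105 q6 1.6
[[313.12846201 194.50879116]
 [313.17834995 310.20047133]]
```

View pics/w9.png

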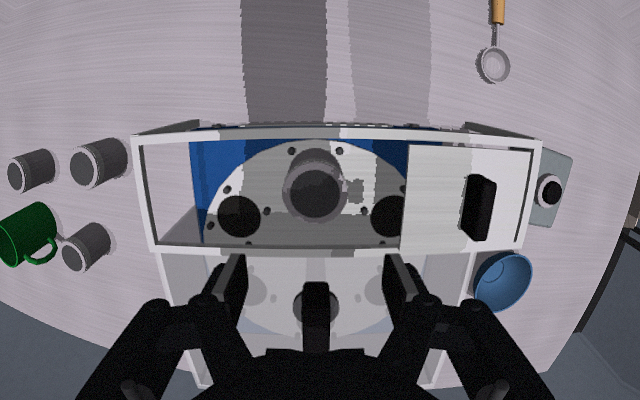

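servo_tool([
  [[0,0,0],[0,0,3],7.0],
  [[0,0.2,0],[0,0,6.5],7.0],
  [[0,0.2,0],[0.3,0,9.5],7.0],
  [[0,0.2,0],[0.5,0.05,10.3],7.0],
  [[0,0.2,0],[0.7,0.05,10.3],7.0],
])

```text
time: 8.95
eef_pos: [0.6027, 0.0892, 0.2382]
eef_rot: [22.8, 89.9, 29.8]
ft_force: [0.0, -0.1, 0.4]
grip_width: 0.07
```

```bash
python3 -c "
from h import *
st();go([.6024,.0891,.171],97.1)
c=cam('wrist'); save(c,'w10')
"
```

```text
t 8.95 p [0.6027 0.0892 0.2382] jawyaw 97.0 xax [ 0.002  0.001 -1.   ] F [ 0.  -0.1  0.4] w 0.07 q [ 8.4 16.5 10.1 83.5  0.   1.4]
turn [-0.1  0.1 -0. ] shift [ 6.72 -0.02 -0.05] dist mm 67 q6 1.4
```

View pics/w10.png

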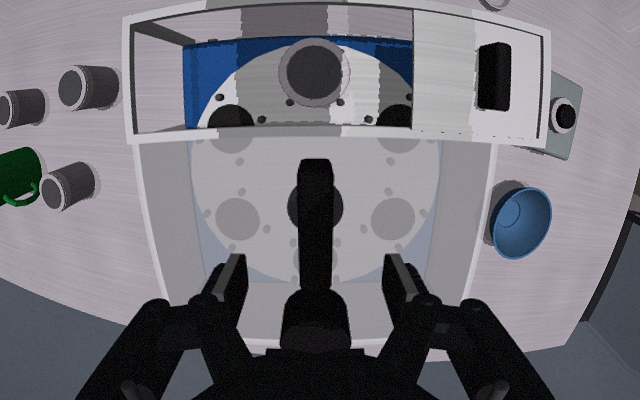

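servo_tool([
  [[0,0,0],[1.5,0,0],7.0],
  [[0,0,0],[4,0,0],6.0],
  [[0,0,0],[6,0,0],5.0],
  [[0,0,0],[6.7,0,0],3.5],
  [[0,0,0],[6.7,0,0],2.5],
])

```text
time: 9.5
eef_pos: [0.6004, 0.089, 0.171]
eef_rot: [92.5, 90.0, 99.5]
ft_force: [0.5, 0.7, -0.4]
grip_width: 0.0251
```

servo_tool([
  [[0,0,0],[0,0,0],1.5],
  [[0,0,0],[0,0,0],1.5],
  [[0,0,0],[0,0,0],1.5],
  [[0,0,0],[0,0,0],1.5],
  [[0,0,0],[0,0,0],1.5],
])

```text
time: 10.0
eef_pos: [0.6006, 0.0893, 0.1718]
eef_rot: [51.3, 89.9, 58.3]
ft_force: [-1.2, 3.1, 0.4]
grip_width: 0.0211
```

```bash
python3 -c "
from h import *
st()
"
```

```text
t 10.0 p [0.6006 0.0893 0.1718] jawyaw 97.0 xax [ 0.001  0.001 -1.   ] F [-1.2  3.1  0.4] w 0.0211 q [ 8.4 16.4  1.7 75.2  0.1  1.4]
```

servo_tool([
  [[-6,0,0],[0,-0.02,0],1.5],
  [[-14,0,0],[0,-0.04,0.01],1.5],
  [[-22,0,0],[0,-0.07,0.01],1.5],
  [[-30,0,0],[0,-0.09,0.02],1.5],
  [[-38,0,0],[0,-0.11,0.04],1.5],
])

```text
time: 10.5
eef_pos: [0.6012, 0.088, 0.1718]
eef_rot: [4.3, 89.9, 49.6]
ft_force: [0.3, 1.0, -3.5]
grip_width: 0.0213
```

```bash
python3 -c "
from h import *
st();go([.6015,.0875,.1715],157.1)
"
```

```text
t 10.5 p [0.6012 0.088  0.1718] jawyaw 135.3 xax [ 0.001  0.001 -1.   ] F [ 0.3  1.  -3.5] w 0.0213 q [  8.3  16.4   1.7  75.2   0.  -37. ]
turn [-21.8   0.1   0. ] shift [ 0.03 -0.06 -0.02] dist mm 1 q6 -37.0
```

Then release and lift while opening.

servo_tool([
  [[-8,0,0],[0,-0.02,0],1.5],
  [[-16,0,0],[0,-0.05,0],1.5],
  [[-22,0,0],[0,-0.06,0],1.5],
  [[-22,0,0],[0,-0.06,0],1.5],
  [[-22,0,0],[0,-0.06,0],1.5],
])

```text
time: 11.0
eef_pos: [0.6019, 0.0876, 0.1718]
eef_rot: [-26.5, 89.9, 40.6]
ft_force: [1.2, 1.1, -3.2]
grip_width: 0.0212
```

```bash
python3 -c "
from h import *
st()
c=cam('top');save(c,'t11',(165,60,365,225),4)
"
```

```text
t 11.0 p [0.6019 0.0876 0.1718] jawyaw 157.2 xax [ 0.001  0.001 -1.   ] F [ 1.2  1.1 -3.2] w 0.0212 q [  8.3  16.5   1.8  75.2   0.  -58.9]
```

servo_tool([
  [[0,0,0],[0,0,0],3.5],
  [[0,0,0],[0,0,0],5.0],
  [[0,0,0],[-1.5,0,0],5.5],
  [[0,0,0],[-4,0,0],6.0],
  [[0,0,0],[-7,0,0],7.0],
])

```text
time: 11.55
eef_pos: [0.6011, 0.0871, 0.2421]
eef_rot: [80.7, 90.0, 147.8]
ft_force: [0.2, -0.0, -0.2]
grip_width: 0.0699
```

```bash
python3 -c "
from h import *
st()
c=cam('wrist');save(c,'w11')
go([.517,-.2226,.15],97.1)
"
```

```text
t 11.55 p [0.6011 0.0871 0.2421] jawyaw 157.1 xax [-0.001  0.    -1.   ] F [ 0.2 -0.  -0.2] w 0.0699 q [  8.2  16.5  10.5  84.1   0.  -58.9]
turn [60.   0.4  0.2] shift [  9.71  -4.09 -31.93] dist mm 336 q6 -58.9
```

View pics/w11.png

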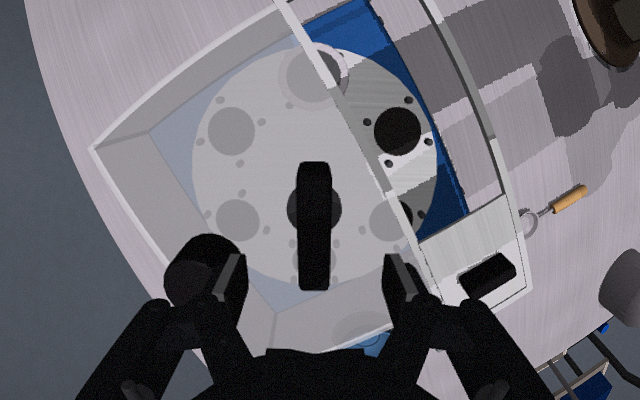

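servo_tool([
  [[8.5,0,0],[0,-0.5,-3],8.0],
  [[17,0,0],[0,-1,-7],8.54],
  [[25.5,0,0],[0,-1.5,-11.5],8.54],
  [[34,0,0],[0,-2.1,-16],8.54],
  [[42.5,0,0],[0,-2.6,-20],8.54],
])

```text
time: 12.1
eef_pos: [0.548, -0.1089, 0.2481]
eef_rot: [-18.3, 89.5, 5.9]
ft_force: [0.5, 0.1, -0.2]
grip_width: 0.0855
```

```bash
python3 -c "
from h import *
st()
c=cam('top');save(c,'t12',(165,80,485,300),2.5)
go([.517,-.2226,.18],97.1)
"
```

```text
t 12.1 p [ 0.548  -0.1089  0.2481] jawyaw 114.2 xax [ 0.008  0.001 -1.   ] F [ 0.5  0.1 -0.2] w 0.0855 q [-11.3  10.6   3.8  82.8   0.1 -35.6]
turn [16.6  0.4  0.2] shift [ 6.82 -8.76 -7.12] dist mm 132 q6 -35.4
```

View pics/t12.png

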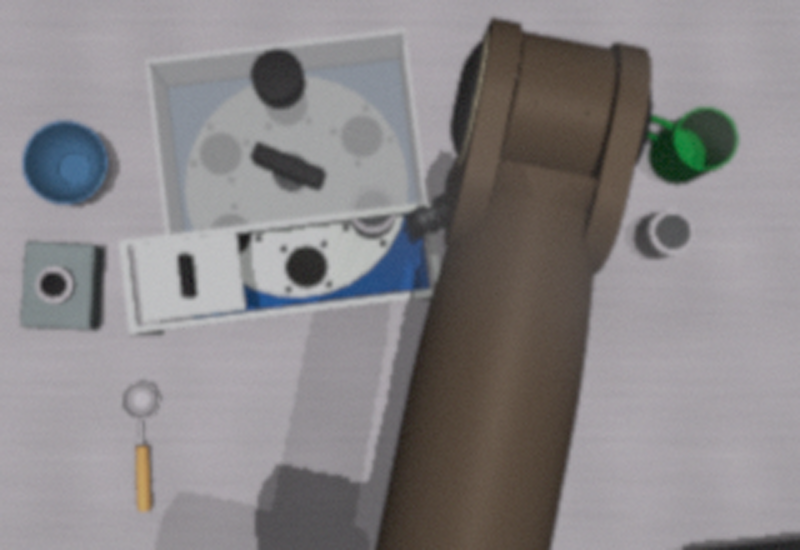

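servo_tool([
  [[6,0,0],[1,-3,-2.4],8.54],
  [[12,0.4,0.2],[3,-6,-4.9],8.54],
  [[16.6,0.4,0.2],[4.5,-8.2,-6.7],8.54],
  [[16.6,0.4,0.2],[5,-8.7,-7.1],8.54],
  [[16.6,0.4,0.2],[5,-8.7,-7.1],8.54],
])

```text
time: 12.65
eef_pos: [0.516, -0.2225, 0.1977]
eef_rot: [-171.5, 89.9, -164.5]
ft_force: [-0.4, 0.9, -0.0]
grip_width: 0.086
```

```bash
cat > tin.py <<'E'
from h import *
import sys
# find dark lid near given expected pos
st(); c=cam('wrist'); n=sys.argv[1]; save(c,n)
e=np.array([float(sys.argv[2]),float(sys.argv[3]),.075]); uv=proj(c,e)[0]; print('pred',uv.round(1))
g=cv2.cvtColor(c['color'],cv2.COLOR_RGB2GRAY); 
u,v=uv.astype(int); r=45; x0,y0=max(u-r,0),max(v-r,0); s=g[y0:y0+2*r,x0:x0+2*r]
save(c,n+'z',(x0,y0,min(x0+2*r,640),min(y0+2*r,400)),6)
best=None
for th in range(40,130,5):
    k,lab,sts,cen=cv2.connectedComponentsWithStats((cv2.medianBlur(s,5)<th).astype(np.uint8))
    for i in range(1,k):
        x,y,w,h,a=sts[i]
        if 300<a<4000 and abs(w/h-1)<.35 and abs(a/(w*h)-.785)<.06: print(th,np.round(cen[i]+[x0,y0],1),w,h,a,back(c,[cen[i]+[x0,y0]],.075)[0].round(4))
E
python3 tin.py w13 .517 -.2226
```

```text
t 12.65 p [ 0.516  -0.2225  0.1977] jawyaw 97.0 xax [-0.002 -0.    -1.   ] F [-0.4  0.9 -0. ] w 0.086 q [-23.3  11.4  -1.5  77.2  -0.1 -30.3]
pred [314.2 194.2]
50 [315.7 193.7] 48 46 1682 [ 0.5164 -0.2213  0.075 ]
55 [315.7 193.5] 48 46 1729 [ 0.5162 -0.2214  0.075 ]
60 [315.8 193.5] 49 46 1757 [ 0.5162 -0.2213  0.075 ]
65 [315.8 193.6] 49 46 1783 [ 0.5162 -0.2213  0.075 ]
70 [315.8 193.6] 49 48 1811 [ 0.5162 -0.2212  0.075 ]
75 [315.8 193.6] 49 48 1825 [ 0.5163 -0.2212  0.075 ]
80 [315.8 193.8] 50 48 1866 [ 0.5164 -0.2213  0.075 ]
```

View pics/w13.png

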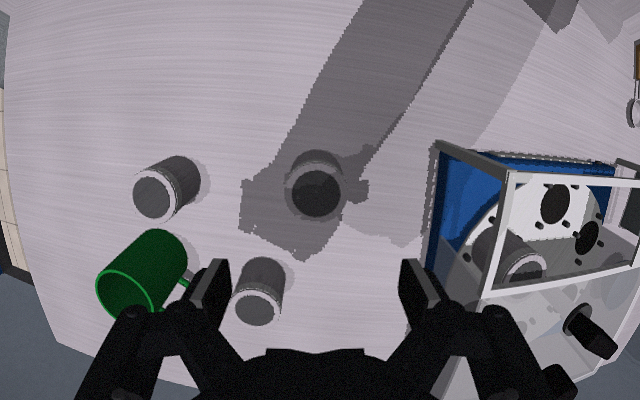

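```bash
python3 -c "
from h import *
go([.517,-.2217,.036],97.1)"
```

```text
turn [-0. -0.  0.] shift [1.625e+01 1.000e-02 4.000e-02] dist mm 163 q6 -30.3
```

servo_tool([
  [[0,0,0],[3,0,0],8.54],
  [[0,0,0],[7.5,0,0.05],8.54],
  [[0,0,0],[12,0,0.1],8.54],
  [[0,0,0],[15.2,0,0.15],8.54],
  [[0,0,0],[16.2,0,0.15],8.54],
])

```text
time: 13.2
eef_pos: [0.517, -0.2195, 0.0339]
eef_rot: [156.1, 89.7, 163.4]
ft_force: [-0.3, 1.5, 0.7]
grip_width: 0.0856
```

```bash
python3 -c "
from h import *
st();go([.517,-.2217,.036],97.1)"
```

```text
t 13.2 p [ 0.517  -0.2195  0.0339] jawyaw 97.2 xax [-0.004  0.001 -1.   ] F [-0.3  1.5  0.7] w 0.0856 q [-23.   15.4 -17.5  57.4  -0.  -30.2]
turn [ 0.1 -0.2 -0.1] shift [-0.21 -0.22 -0.03] dist mm 3 q6 -30.2
```

servo_tool([
  [[0,-0.2,0],[-0.1,-0.2,0],8.54],
  [[0,-0.2,0],[-0.2,-0.22,0],6.5],
  [[0,-0.2,0],[-0.2,-0.22,0],5.0],
  [[0,-0.2,0],[-0.2,-0.22,0],5.0],
  [[0,-0.2,0],[-0.2,-0.22,0],5.0],
])

```text
time: 13.7
eef_pos: [0.5192, -0.2221, 0.0388]
eef_rot: [-0.4, 89.8, 6.9]
ft_force: [-0.7, 2.4, 6.2]
grip_width: 0.0568
```

servo_tool([
  [[0,0,0],[-2,0,0],5.0],
  [[0,0,0],[-6,0,0],5.0],
  [[0,0,0],[-10.5,0,0],5.0],
  [[0,0,0],[-15,0,0],5.0],
  [[0,0,0],[-18.4,0,0],5.0],
])

```text
time: 14.2
eef_pos: [0.5189, -0.2225, 0.2271]
eef_rot: [-16.2, 89.5, -9.0]
ft_force: [0.6, -0.9, -1.6]
grip_width: 0.0567
```

```bash
python3 -c "
from h import *
st();go([.4984,.076,.22],97.1)
c=cam('wrist'); save(c,'w14',(200,150,440,350),3)"
```

```text
t 14.2 p [ 0.5189 -0.2225  0.2271] jawyaw 97.2 xax [ 0.008 -0.001 -1.   ] F [ 0.6 -0.9 -1.6] w 0.0567 q [-23.3  11.2   1.9  80.3   0.1 -30.5]
turn [0.1 0.4 0.1] shift [ 0.66 29.87  1.73] dist mm 299 q6 -30.5
```

View pics/w14.png

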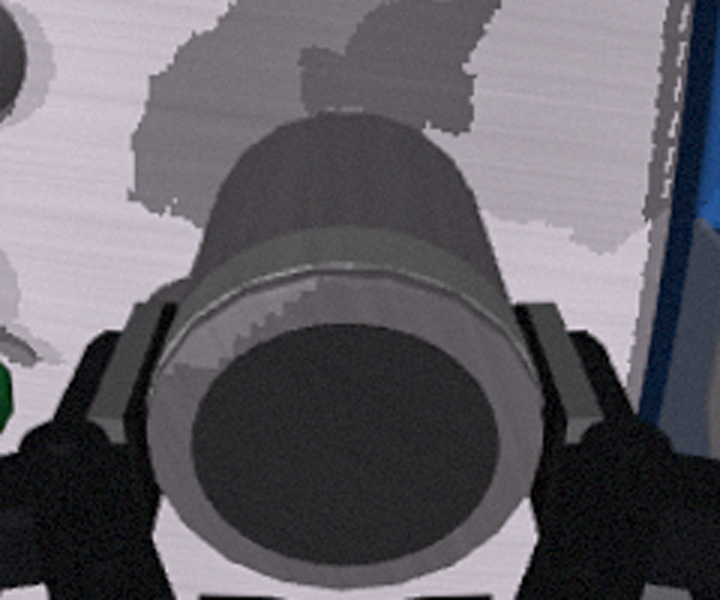

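```bash
cat > off.py <<'E'
from h import *
import sys
def lid(c):
    g=cv2.medianBlur(cv2.cvtColor(c['color'],cv2.COLOR_RGB2GRAY),5)[220:380,230:400]
    for th in range(45,90,5):
        k,lab,s,cen=cv2.connectedComponentsWithStats((g<th).astype(np.uint8))
        for i in range(1,k):
            x,y,w,h,a=s[i]
            if 80<w<125 and 55<h<100 and abs(a/(w*h)-.785)<.05: return cen[i]+[230,220],w,h,th
c=cam('wrist'); L=lid(c); print(L)
if L is not None:
    p,R=RT(); hh=float(sys.argv[1])
    print('off tool mm',(R.inv().apply(back(c,[L[0]],p[2]+.075-hh)[0]-p)*1000).round(1))
E
python3 off.py .0388
```

```text
(array([314.62162589, 297.70370955]), np.int32(101), np.int32(80), 45)
off tool mm [-36.2   0.2  -2. ]
```

servo_tool([
  [[0,0.4,0],[0,3,0.2],5.0],
  [[0,0.4,0],[0,7,0.4],5.0],
  [[0,0.4,0],[0,11.5,0.7],5.0],
  [[0,0.4,0],[0,16,1.0],5.0],
  [[0,0.4,0],[0,20,1.2],5.0],
])

```text
time: 14.8
eef_pos: [0.5067, -0.0216, 0.2287]
eef_rot: [-39.8, 89.5, -32.6]
ft_force: [1.0, -0.5, -2.2]
grip_width: 0.0564
```

servo_tool([
  [[0,0,0],[0,4,0.3],5.0],
  [[0,0,0],[0,7.3,0.5],5.0],
  [[0,0,0],[0,9.4,0.6],5.0],
  [[0,0,0],[0,10,0.6],5.0],
  [[0,0,0],[0,10,0.6],5.0],
])

```text
time: 15.3
eef_pos: [0.4998, 0.0788, 0.228]
eef_rot: [-42.3, 89.5, -35.0]
ft_force: [0.3, -0.4, -2.1]
grip_width: 0.0566
```

```bash
python3 -c "
from h import *
st();go([.4988,.076,.125],97.1)"
```

```text
t 15.3 p [0.4998 0.0788 0.228 ] jawyaw 97.3 xax [ 0.007 -0.005 -1.   ] F [ 0.3 -0.4 -2.1] w 0.0566 q [ 9.2  4.9 -5.3 79.5 -0.3  1.8]
turn [0.2 0.4 0.3] shift [10.3  -0.21 -0.2 ] dist mm 103 q6 1.8
```

servo_tool([
  [[0,0.4,0.3],[1.5,-0.2,0],5.0],
  [[0,0.4,0.3],[4.5,-0.2,0],5.0],
  [[0,0.4,0.3],[8,-0.2,0],5.0],
  [[0,0.4,0.3],[9.8,-0.2,0],5.0],
  [[0,0.4,0.3],[9.8,-0.2,0],5.0],
])

```text
time: 15.8
eef_pos: [0.4985, 0.0746, 0.126]
eef_rot: [-174.9, 89.6, -167.7]
ft_force: [-0.5, -1.4, -2.3]
grip_width: 0.0569
```

```bash
python3 off.py .0388; python3 -c "
from h import *
st();go([.4988,.076,.095],97.1)"
```

```text
(array([314.56401997, 297.81784506]), np.int32(100), np.int32(80), 45)
off tool mm [-36.2  -0.2  -6.4]
t 15.85 p [0.4996 0.0749 0.1282] jawyaw 97.2 xax [-0.005 -0.001 -1.   ] F [-0.1 -0.3 -1.4] w 0.0567 q [  8.5   6.5 -16.1  67.7  -0.    1.3]
turn [ 0.1 -0.3  0. ] shift [ 3.32  0.12 -0.05] dist mm 33 q6 1.3
```

servo_tool([
  [[0,-0.3,0],[0.3,0.12,-0.05],5.0],
  [[0,-0.3,0],[1.2,0.12,-0.05],5.0],
  [[0,-0.3,0],[2.2,0.12,-0.05],5.0],
  [[0,-0.3,0],[3.0,0.12,-0.05],5.0],
  [[0,-0.3,0],[3.2,0.12,-0.05],5.0],
])

```text
time: 16.35
eef_pos: [0.4981, 0.076, 0.0949]
eef_rot: [-149.1, 89.9, -141.9]
ft_force: [-0.7, 0.3, -2.3]
grip_width: 0.0565
```

```bash
python3 off.py .0388; python3 -c "
from h import *
st();go([.4988,.076,.0925],97.1)"
```

```text
(array([314.61725067, 297.6660853 ]), np.int32(100), np.int32(80), 50)
off tool mm [-36.2   0.   -4.1]
t 16.4 p [0.4982 0.076  0.0951] jawyaw 97.2 xax [-0.001 -0.001 -1.   ] F [-0.4  0.1 -2.3] w 0.0568 q [  8.7   7.1 -19.7  63.3  -0.    1.5]
turn [ 0.1 -0.1  0. ] shift [ 0.26 -0.01  0.06] dist mm 3 q6 1.5
```

```bash
python3 -c "
from h import *
c=cam('wrist'); p,R=RT()
for h,z in((.039,-.0016),(.0362,-.0016),(.0362,-.0046),(.0362,-.004),(.039,-.0010)):
  print(h,z,proj(c,p+R.apply([[-h,0,z]])))
p1=back(c,[(314.6,297.7)],p[2]+.0362)[0];p2=back(c,[(315,305.5)],p[2]+.039)[0]
print((R.inv().apply(p1-p)*1e3).round(1),(R.inv().apply(p2-p)*1e3).round(1))
q=R.inv().apply(-c['R'].T@c['t']-p);print('cam in tool',q)
save(c,'w15',(200,150,440,350),3)
"
```

```text
0.039 -0.0016 [[314.59004188 307.21080489]]
0.0362 -0.0016 [[314.58426855 303.19131278]]
0.0362 -0.0046 [[314.58098696 297.68577196]]
0.0362 -0.004 [[314.58164957 298.79889453]]
0.039 -0.001 [[314.59068615 308.30058877]]
[-36.2   0.   -4.6] [-39.    0.2  -2.5]
cam in tool [-1.42562442e-01 -5.37703486e-05 -8.45691467e-02]
```

View pics/w15.png

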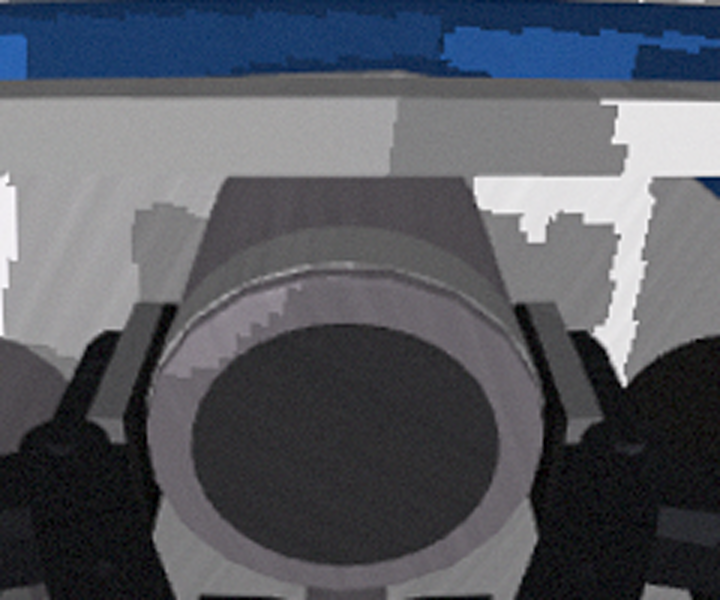

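servo_tool([
  [[0,0,0],[0.05,0,0.1],5.0],
  [[0,0,0],[0.15,0,0.2],5.0],
  [[0,0,0],[0.22,0,0.2],5.5],
  [[0,0,0],[0.22,0,0.2],7.0],
  [[0,0,0],[0.22,0,0.2],7.0],
])

```text
time: 16.95
eef_pos: [0.5008, 0.0763, 0.0938]
eef_rot: [-53.7, 90.0, -46.4]
ft_force: [0.6, -0.4, 0.1]
grip_width: 0.0698
```

servo_tool([
  [[0,0,0],[-1.5,0,0],7.0],
  [[0,0,0],[-5,0,0],7.0],
  [[0,0,0],[-9,0,0],7.0],
  [[0,0,0],[-13,0,0],7.0],
  [[0,0,0],[-15,0,0],7.0],
])

```text
time: 17.45
eef_pos: [0.5016, 0.0766, 0.2479]
eef_rot: [-5.0, 89.7, 2.2]
ft_force: [0.8, 0.6, -0.5]
grip_width: 0.0698
```

```bash
python3 -c "
from h import *
st();go([.6024,.0891,.24],157.1)
c=cam('wrist'); save(c,'w16',(180,100,440,300),3)"
```

```text
t 17.45 p [0.5016 0.0766 0.2479] jawyaw 97.2 xax [ 0.006  0.    -1.   ] F [ 0.8  0.6 -0.5] w 0.0698 q [ 8.7  5.1 -2.6 82.  -0.   1.5]
turn [-59.9   0.3   0.2] shift [ 0.85 -0.02 10.15] dist mm 102 q6 1.5
```

View pics/w16.png

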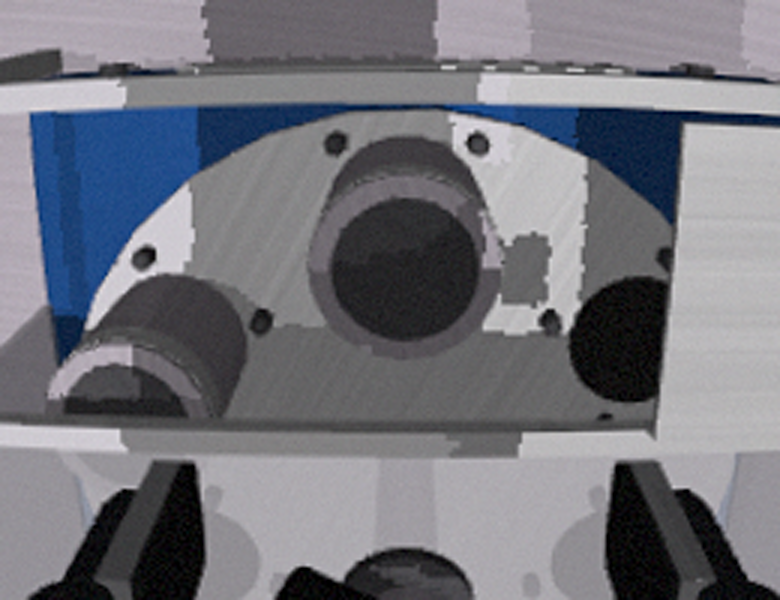

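servo_tool([
  [[-8.5,0,0],[0,0,2],7.0],
  [[-17,0,0],[0,0,4.5],7.0],
  [[-25.5,0,0],[0,0,7],7.0],
  [[-34,0,0],[0,0,9],7.0],
  [[-42.5,0,0],[0,0,10.1],7.0],
])

```text
time: 18.0
eef_pos: [0.604, 0.0896, 0.2501]
eef_rot: [-45.5, 89.5, 4.6]
ft_force: [-0.5, 0.3, -0.0]
grip_width: 0.0701
```

```bash
python3 -c "
from h import *
st();go([.6024,.0891,.171],157.1)"
```

```text
t 18.0 p [0.604  0.0896 0.2501] jawyaw 140.1 xax [ 0.008  0.001 -1.   ] F [-0.5  0.3 -0. ] w 0.0701 q [  8.5  16.4  11.5  84.6  -0.  -41.6]
turn [-17.    0.3   0.4] shift [ 7.91  0.14 -0.18] dist mm 79 q6 -41.6
```

servo_tool([
  [[-8.5,0,0],[0.5,0.14,-0.18],7.0],
  [[-17,0.3,0.4],[2,0.14,-0.18],7.0],
  [[-17,0.3,0.4],[4.5,0.14,-0.18],6.0],
  [[-17,0.3,0.4],[6.9,0.14,-0.18],5.0],
  [[-17,0.3,0.4],[7.9,0.14,-0.18],4],
])

```text
time: 18.5
eef_pos: [0.6013, 0.0889, 0.1683]
eef_rot: [122.5, 89.8, -170.5]
ft_force: [-0.4, -0.8, -0.3]
grip_width: 0.0402
```

```bash
python3 -c "
from h import *
st();go([.6024,.0891,.171],157.1)"
```

```text
t 18.5 p [0.6013 0.0889 0.1683] jawyaw 157.1 xax [-0.004 -0.001 -1.   ] F [-0.4 -0.8 -0.3] w 0.0402 q [  8.4  16.7   1.7  75.2  -0.  -58.7]
turn [-0.  -0.1 -0.2] shift [-0.27 -0.1   0.06] dist mm 3 q6 -58.7
```

servo_tool([
  [[0,-0.1,-0.2],[-0.2,-0.1,0.06],3],
  [[0,-0.1,-0.2],[-0.25,-0.1,0.06],2],
  [[0,-0.1,-0.2],[-0.25,-0.1,0.06],1.5],
  [[0,-0.1,-0.2],[-0.25,-0.1,0.06],1.5],
  [[0,-0.1,-0.2],[-0.25,-0.1,0.06],1.5],
])

```text
time: 19.0
eef_pos: [0.6024, 0.089, 0.1708]
eef_rot: [-179.8, 90.0, -112.7]
ft_force: [1.6, -0.9, -7.6]
grip_width: 0.0212
```

servo_tool([
  [[-6,0,0],[0,0,0],1.5],
  [[-14,0,0],[0,0,0],1.5],
  [[-22,0,0],[0,0,0],1.5],
  [[-30,0,0],[0,0,0],1.5],
  [[-38,0,0],[0,0,0],1.5],
])

```text
time: 19.5
eef_pos: [0.6028, 0.089, 0.1708]
eef_rot: [-170.1, 90.0, -64.7]
ft_force: [2.5, 0.2, -8.8]
grip_width: 0.0212
```

```bash
python3 -c "
from h import *
st();go([.6024,.0891,.171],217.1)"
```

```text
t 19.5 p [0.6028 0.089  0.1708] jawyaw -164.6 xax [ 0.    -0.001 -1.   ] F [ 2.5  0.2 -8.8] w 0.0212 q [  8.4  16.7   1.9  75.2  -0.  -97. ]
turn [-21.7  -0.   -0. ] shift [-0.02  0.04  0.02] dist mm 0 q6 -97.0
```

servo_tool([
  [[-8,0,0],[0,0,0],1.5],
  [[-16,0,0],[0,0,0],1.5],
  [[-22,0,0],[0,0,0],1.5],
  [[-22,0,0],[0,0,0],1.5],
  [[-22,0,0],[0,0,0],1.5],
])

```text
time: 20.0
eef_pos: [0.603, 0.089, 0.1708]
eef_rot: [-176.3, 89.9, -49.0]
ft_force: [2.1, 0.2, -8.8]
grip_width: 0.0214
```

servo_tool([
  [[0,0,0],[0,0,0],3.5],
  [[0,0,0],[0,0,0],5.0],
  [[0,0,0],[-1.5,0,0],5.5],
  [[0,0,0],[-4,0,0],6.0],
  [[0,0,0],[-7,0,0],7.0],
])

```text
time: 20.5
eef_pos: [0.6026, 0.0891, 0.242]
eef_rot: [-168.4, 90.0, -41.2]
ft_force: [1.2, 0.4, -1.2]
grip_width: 0.07
```

```bash
python3 -c "
from h import *
st()
c=cam('wrist');save(c,'w17')
go([.5407,-.3858,.24],97.1)
"
```

```text
t 20.5 p [0.6026 0.0891 0.242 ] jawyaw -142.8 xax [ 0.001 -0.001 -1.   ] F [ 1.2  0.4 -1.2] w 0.07 q [   8.4   16.6   10.7   84.1   -0.  -118.8]
turn [-59.9  -0.5   0.2] shift [  0.73  33.78 -34.01] dist mm 479 q6 -118.8
```

View pics/w17.png

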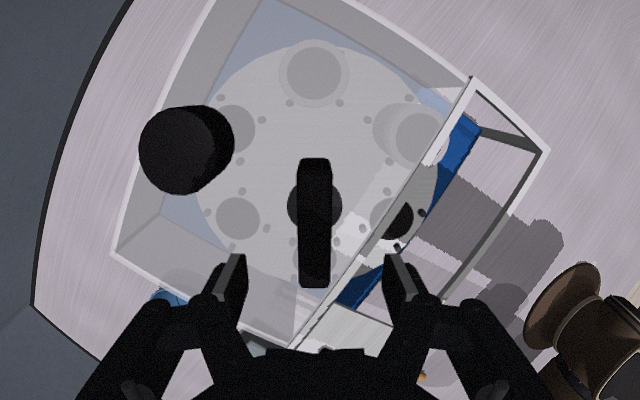

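servo_tool([
  [[8.5,0,0],[0,2,-2],8.0],
  [[17,0,0],[0,5,-5],8.54],
  [[25.5,0,0],[0,8,-8],8.54],
  [[34,0,0],[0,11,-11],8.54],
  [[42.5,0,0],[0,14,-14],8.54],
])

```text
time: 21.05
eef_pos: [0.5771, -0.1083, 0.2492]
eef_rot: [-83.1, 89.4, 1.2]
ft_force: [-0.0, -0.4, 0.1]
grip_width: 0.0857
```

```bash
python3 -c "
from h import *
st()
go([.5407,-.3858,.2],97.1)
"
```

```text
t 21.05 p [ 0.5771 -0.1083  0.2492] jawyaw 174.3 xax [ 0.011  0.    -1.   ] F [-0.  -0.4  0.1] w 0.0857 q [-10.7  13.6   7.7  83.5   0.1 -95. ]
turn [77.2  0.5  0.5] shift [  4.88   0.93 -27.98] dist mm 284 q6 -95.0
```

servo_tool([
  [[8.5,0,0],[0,0.1,-3],8.54],
  [[17,0,0],[0.5,0.3,-7],8.54],
  [[25.5,0.3,0.3],[1,0.5,-11],8.54],
  [[34,0.3,0.3],[1.5,0.7,-15],8.54],
  [[42.5,0.3,0.3],[2,0.8,-19],8.54],
])

```text
time: 21.55
eef_pos: [0.5503, -0.2982, 0.2302]
eef_rot: [-66.4, 89.6, -25.0]
ft_force: [0.2, 0.1, 0.7]
grip_width: 0.0853
```

```bash
python3 -c "
from h import *
st()
go([.5407,-.3858,.2],97.1)
"
```

```text
t 21.55 p [ 0.5503 -0.2982  0.2302] jawyaw 131.4 xax [ 0.007 -0.003 -1.   ] F [0.2 0.1 0.7] w 0.0853 q [-28.5  18.1  11.3  82.7   0.  -69.9]
turn [34.3  0.3  0.3] shift [ 3.04 -5.91 -6.53] dist mm 93 q6 -69.9
```

servo_tool([
  [[8.5,0,0],[0.5,-2,-2.2],8.54],
  [[17,0,0],[1.5,-4,-4.4],8.54],
  [[25.5,0.3,0.3],[2.5,-5.5,-6.2],8.54],
  [[34,0.3,0.3],[3,-5.9,-6.5],8.54],
  [[34.3,0.3,0.3],[3,-5.9,-6.5],8.54],
])

```text
time: 22.05
eef_pos: [0.5405, -0.3867, 0.2001]
eef_rot: [-133.7, 90.0, -126.7]
ft_force: [-0.3, 0.0, 0.6]
grip_width: 0.0855
```

```bash
python3 tin.py w18 .5407 -.3858
```

```text
t 22.05 p [ 0.5405 -0.3867  0.2001] jawyaw 97.0 xax [-0. -0. -1.] F [-0.3  0.   0.6] w 0.0855 q [-35.6  22.9  14.2  81.3  -0.  -42.5]
pred [315.4 192.6]
45 [317.  192.5] 48 45 1618 [ 0.5405 -0.3844  0.075 ]
50 [316.6 191.9] 48 45 1698 [ 0.5399 -0.3848  0.075 ]
55 [316.6 191.8] 48 46 1724 [ 0.5398 -0.3848  0.075 ]
60 [316.6 191.8] 48 46 1739 [ 0.5398 -0.3848  0.075 ]
65 [316.6 191.8] 48 46 1761 [ 0.5398 -0.3849  0.075 ]
70 [316.6 191.8] 48 46 1781 [ 0.5398 -0.3848  0.075 ]
75 [316.7 192.1] 50 47 1841 [ 0.5401 -0.3847  0.075 ]
```

View pics/w18.png

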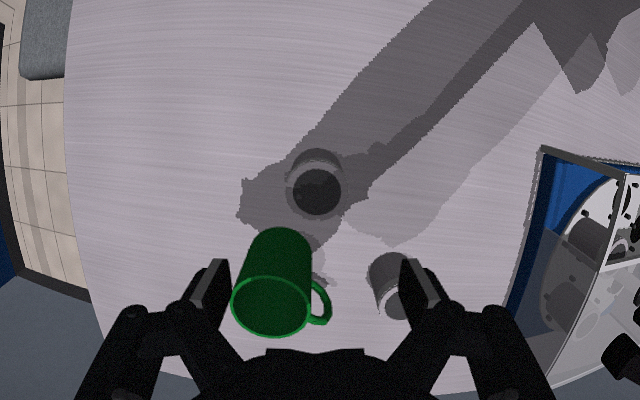

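servo_tool([
  [[0,0,0],[3,0.13,0],8.54],
  [[0,0,0],[7.5,0.13,0],8.54],
  [[0,0,0],[12,0.1,0.05],8.54],
  [[0,0,0],[15.2,0.05,0.1],8.54],
  [[0,0,0],[16.2,0.05,0.1],8.54],
])

```text
time: 22.6
eef_pos: [0.5404, -0.3834, 0.0359]
eef_rot: [139.7, 89.8, 147.2]
ft_force: [-0.3, 1.0, -0.2]
grip_width: 0.0855
```

```bash
python3 -c "
from h import *
st();go([.5406,-.3851,.036],97.1)"
```

```text
t 22.6 p [ 0.5404 -0.3834  0.0359] jawyaw 97.4 xax [-0.003  0.002 -1.   ] F [-0.3  1.  -0.2] w 0.0855 q [-35.3  25.5  -2.7  62.   -0.  -42.8]
turn [ 0.3 -0.2 -0.1] shift [-0.01 -0.17 -0.01] dist mm 2 q6 -42.8
```

servo_tool([
  [[0.2,-0.1,0],[0,-0.17,-0.1],8.54],
  [[0.2,-0.1,0],[0,-0.17,-0.1],6.5],
  [[0.2,-0.1,0],[0,-0.17,-0.1],5.0],
  [[0.2,-0.1,0],[0,-0.17,-0.1],5.0],
  [[0.2,-0.1,0],[0,-0.17,-0.1],5.0],
])

```text
time: 23.1
eef_pos: [0.5412, -0.3862, 0.0389]
eef_rot: [-13.3, 89.8, -6.0]
ft_force: [-1.6, 0.4, 7.5]
grip_width: 0.057
```

servo_tool([
  [[0,0,0],[-2,0,0],5.0],
  [[0,0,0],[-6,0,0],5.0],
  [[0,0,0],[-10.5,0,0],5.0],
  [[0,0,0],[-15,0,0],5.0],
  [[0,0,0],[-18.4,0,0],5.0],
])

```text
time: 23.6
eef_pos: [0.5411, -0.3865, 0.2274]
eef_rot: [-31.7, 89.6, -24.4]
ft_force: [0.9, -0.9, -0.6]
grip_width: 0.0566
```

```bash
python3 off.py .037;python3 -c "
from h import *
st();go([.4984,.076,.22],97.1)"
```

```text
(array([314.58085072, 300.2029632 ]), np.int32(101), np.int32(79), 45)
off tool mm [-38.1   0.7  -9.2]
t 23.65 p [ 0.5422 -0.3872  0.2332] jawyaw 97.2 xax [ 0.012 -0.007 -1.   ] F [-0.2  0.2  3.1] w 0.0566 q [-35.6  22.6  17.9  84.5   0.1 -42.8]
turn [0.1 0.6 0.5] shift [ 0.94 46.52  1.49] dist mm 465 q6 -42.8
```

servo_tool([
  [[0,0.4,0.3],[0,3,0.1],5.0],
  [[0,0.4,0.3],[0.3,7,0.2],5.0],
  [[0,0.4,0.3],[0.3,11.5,0.4],5.0],
  [[0,0.4,0.3],[0.3,16,0.5],5.0],
  [[0,0.4,0.3],[0.3,20.5,0.7],5.0],
])

```text
time: 24.15
eef_pos: [0.5229, -0.1816, 0.2292]
eef_rot: [-34.8, 89.6, -27.5]
ft_force: [1.2, 0.6, -1.2]
grip_width: 0.0569
```

servo_tool([
  [[0,0,0],[0,4.5,0.1],5.0],
  [[0,0,0],[0,9,0.3],5.0],
  [[0,0,0],[0,13.5,0.4],5.0],
  [[0,0,0],[0,17.5,0.5],5.0],
  [[0,0,0],[0,21,0.7],5.0],
])

```text
time: 24.65
eef_pos: [0.5029, 0.0295, 0.2294]
eef_rot: [-27.8, 89.5, -20.5]
ft_force: [-0.7, 0.2, -2.0]
grip_width: 0.0571
```

```bash
python3 -c "
from h import *
st();go([.4991,.076,.21],97.1)"
```

```text
t 24.65 p [0.5029 0.0295 0.2294] jawyaw 97.3 xax [ 0.007 -0.003 -1.   ] F [-0.7  0.2 -2. ] w 0.0571 q [ 3.5  4.6 -5.5 79.6 -0.2 -3.8]
turn [0.2 0.4 0.2] shift [1.92 4.66 0.2 ] dist mm 50 q6 -3.8
```

servo_tool([
  [[0,0.4,0.2],[0,2,0.1],5.0],
  [[0,0.4,0.2],[0,3.7,0.2],5.0],
  [[0,0.4,0.2],[0.5,4.6,0.2],5.0],
  [[0,0.4,0.2],[1.5,4.6,0.2],5.0],
  [[0,0.4,0.2],[1.9,4.6,0.2],5.0],
])

```text
time: 25.15
eef_pos: [0.4988, 0.0749, 0.2089]
eef_rot: [-151.8, 89.9, -144.6]
ft_force: [0.6, -1.1, -1.4]
grip_width: 0.0566
```

```bash
python3 -c "
from h import *
st();go([.4991,.076,.115],97.1)"
```

```text
t 25.15 p [0.4988 0.0749 0.2089] jawyaw 97.3 xax [-0.001 -0.001 -1.   ] F [ 0.6 -1.1 -1.4] w 0.0566 q [ 8.6  5.1 -7.5 77.5 -0.   1.3]
turn [ 0.2 -0.1  0. ] shift [9.39 0.11 0.06] dist mm 94 q6 1.3
```

servo_tool([
  [[0,0,0],[2,0.1,0.05],5.0],
  [[0,0,0],[5,0.1,0.1],5.0],
  [[0,0,0],[8,0.1,0.1],5.0],
  [[0,0,0],[9.2,0.1,0.1],5.0],
  [[0,0,0],[9.2,0.1,0.1],5.0],
])

```text
time: 25.65
eef_pos: [0.4982, 0.0749, 0.115]
eef_rot: [-170.2, 89.7, -162.9]
ft_force: [-0.4, 0.7, -1.5]
grip_width: 0.0566
```

```bash
python3 -c "
from h import *
st();go([.4991,.076,.095],97.1)
c=cam('wrist'); save(c,'w19',(200,150,440,330),3.3)"
```

```text
t 25.65 p [0.4982 0.0749 0.115 ] jawyaw 97.2 xax [-0.005 -0.002 -1.   ] F [-0.4  0.7 -1.5] w 0.0566 q [  8.6   6.7 -17.6  66.1  -0.    1.4]
turn [ 0.1 -0.3  0.1] shift [2.   0.1  0.12] dist mm 20 q6 1.4
```

View pics/w19.png

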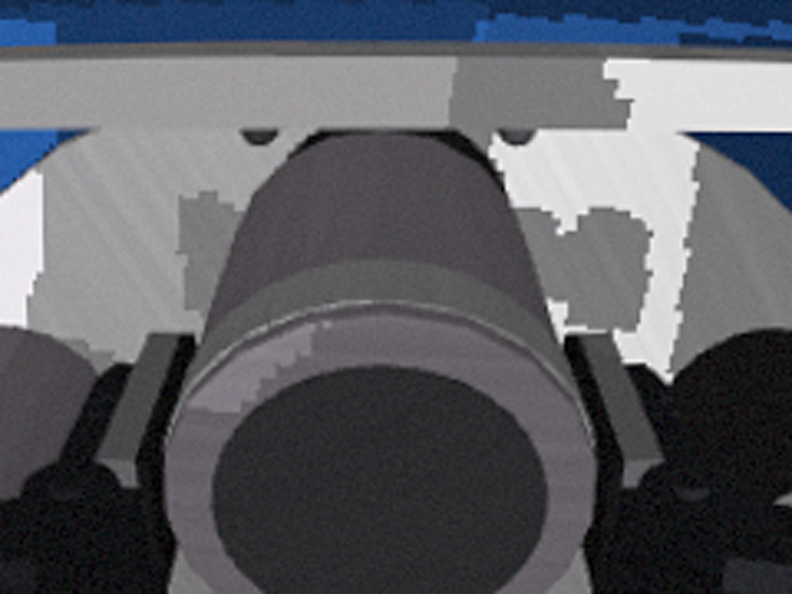

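servo_tool([
  [[0,-0.3,0],[0.2,0.08,0.1],5.0],
  [[0,-0.3,0],[0.8,0.08,0.12],5.0],
  [[0,-0.3,0],[1.4,0.08,0.12],5.0],
  [[0,-0.3,0],[1.9,0.08,0.12],5.0],
  [[0,-0.3,0],[1.9,0.08,0.12],5.0],
])

```text
time: 26.2
eef_pos: [0.4997, 0.0761, 0.0969]
eef_rot: [-29.6, 89.9, -22.3]
ft_force: [-0.1, 0.1, -1.0]
grip_width: 0.057
```

```bash
python3 -c "
from h import *
st();go([.4991,.076,.0925],97.1)"
```

```text
t 26.2 p [0.4997 0.0761 0.0969] jawyaw 97.2 xax [ 0.001 -0.001 -1.   ] F [-0.1  0.1 -1. ] w 0.057 q [  8.7   7.1 -19.5  63.4  -0.    1.5]
turn [0.1 0.1 0. ] shift [ 0.44 -0.   -0.06] dist mm 4 q6 1.5
```

servo_tool([
  [[0,0,0],[0.2,0,-0.05],5.0],
  [[0,0,0],[0.42,0,-0.05],5.0],
  [[0,0,0],[0.42,0,-0.05],5.3],
  [[0,0,0],[0.42,0,-0.05],7.0],
  [[0,0,0],[0.42,0,-0.05],7.0],
])

```text
time: 26.7
eef_pos: [0.4994, 0.0761, 0.0928]
eef_rot: [-25.1, 89.9, -17.8]
ft_force: [-0.6, 0.6, 0.5]
grip_width: 0.0701
```

servo_tool([
  [[0,0,0],[-1.5,0,0],7.0],
  [[0,0,0],[-5,0,0],7.0],
  [[0,0,0],[-9,0,0],7.0],
  [[0,0,0],[-13,0,0],7.0],
  [[0,0,0],[-15,0,0],7.0],
])

```text
time: 27.2
eef_pos: [0.5001, 0.0763, 0.2466]
eef_rot: [-6.0, 89.6, 1.2]
ft_force: [0.9, -0.6, 0.1]
grip_width: 0.0699
```

```bash
python3 -c "
from h import *
st();go([.6024,.0891,.24],37.1)
c=cam('wrist'); save(c,'w20',(180,100,440,300),3)"
```

```text
t 27.2 p [0.5001 0.0763 0.2466] jawyaw 97.2 xax [ 0.006  0.    -1.   ] F [ 0.9 -0.6  0.1] w 0.0699 q [ 8.7  4.9 -3.  81.8 -0.   1.5]
turn [60.1  0.4 -0.2] shift [ 0.72 -0.02 10.31] dist mm 103 q6 1.5
```

View pics/w20.png

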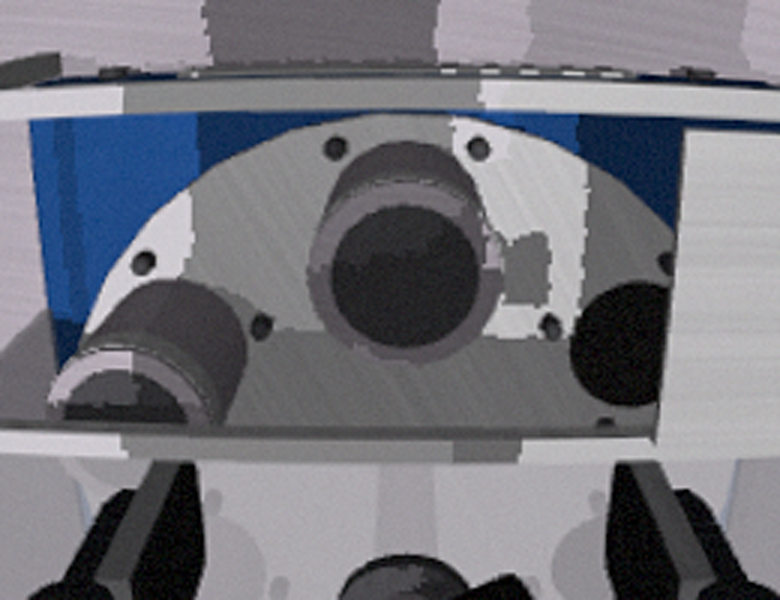

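servo_tool([
  [[8.5,0,0],[0,0,2],7.0],
  [[17,0,0],[0,0,4.5],7.0],
  [[25.5,0,0],[0,0,7],7.0],
  [[34,0,0],[0,0,9],7.0],
  [[42.5,0,0],[0,0,10.2],7.0],
])

```text
time: 27.75
eef_pos: [0.6033, 0.0894, 0.2485]
eef_rot: [38.5, 89.5, 2.9]
ft_force: [0.3, -0.1, 0.2]
grip_width: 0.0702
```

```bash
python3 -c "
from h import *
st();go([.6024,.0891,.171],37.1)"
```

```text
t 27.75 p [0.6033 0.0894 0.2485] jawyaw 54.4 xax [ 0.009  0.    -1.   ] F [ 0.3 -0.1  0.2] w 0.0702 q [ 8.5 16.3 11.2 84.3 -0.  44.1]
turn [17.3  0.3 -0.4] shift [ 7.75 -0.12 -0.11] dist mm 78 q6 44.1
```

servo_tool([
  [[8.5,0,0],[0.5,-0.1,-0.1],7.0],
  [[17.3,0.3,-0.4],[2,-0.1,-0.1],7.0],
  [[17.3,0.3,-0.4],[4.5,-0.1,-0.05],6.0],
  [[17.3,0.3,-0.4],[6.7,-0.1,0],5.0],
  [[17.3,0.3,-0.4],[7.6,-0.1,0],4],
])

```text
time: 28.25
eef_pos: [0.6023, 0.0884, 0.1697]
eef_rot: [-104.8, 89.8, -157.8]
ft_force: [0.5, -0.9, 0.0]
grip_width: 0.0403
```

```bash
python3 -c "
from h import *
st();go([.6024,.0891,.171],37.1)"
```

```text
t 28.25 p [0.6023 0.0884 0.1697] jawyaw 37.1 xax [-0.004 -0.001 -1.   ] F [ 0.5 -0.9  0. ] w 0.0403 q [ 8.4 16.8  2.  75.3 -0.1 61.3]
turn [-0.  -0.1  0.2] shift [-0.13  0.04 -0.05] dist mm 1 q6 61.3
```

servo_tool([
  [[0,-0.1,0.2],[-0.1,0.04,-0.05],3],
  [[0,-0.1,0.2],[-0.1,0.04,-0.05],2],
  [[0,-0.1,0.2],[-0.1,0.04,-0.05],1.5],
  [[0,-0.1,0.2],[-0.1,0.04,-0.05],1.5],
  [[0,-0.1,0.2],[-0.1,0.04,-0.05],1.5],
])

```text
time: 28.75
eef_pos: [0.6026, 0.0896, 0.1705]
eef_rot: [55.7, 90.0, 2.8]
ft_force: [4.1, 3.4, -9.3]
grip_width: 0.0213
```

servo_tool([
  [[-6,0,0],[0,0,0],1.5],
  [[-14,0,0],[0,0,0],1.5],
  [[-22,0,0],[0,0,0],1.5],
  [[-30,0,0],[0,0,0],1.5],
  [[-38,0,0],[0,0,0],1.5],
])

```text
time: 29.25
eef_pos: [0.6025, 0.0895, 0.1705]
eef_rot: [-87.0, 90.0, -101.6]
ft_force: [1.4, 1.7, -8.6]
grip_width: 0.0213
```

```bash
python3 -c "
from h import *
st();go([.6024,.0891,.171],97.1)"
```

```text
t 29.25 p [0.6025 0.0895 0.1705] jawyaw 75.4 xax [-0. -0. -1.] F [ 1.4  1.7 -8.6] w 0.0213 q [ 8.5 16.7  1.9 75.2 -0.  23. ]
turn [-21.7  -0.    0. ] shift [-0.05 -0.04 -0.  ] dist mm 1 q6 23.0
```

servo_tool([
  [[-8,0,0],[0,0,0],1.5],
  [[-16,0,0],[0,0,0],1.5],
  [[-22,0,0],[0,0,0],1.5],
  [[-22,0,0],[0,0,0],1.5],
  [[-22,0,0],[0,0,0],1.5],
])

```text
time: 29.75
eef_pos: [0.6026, 0.0895, 0.1705]
eef_rot: [-106.3, 90.0, -99.1]
ft_force: [2.9, 2.0, -9.0]
grip_width: 0.021
```

servo_tool([
  [[0,0,0],[0,0,0],3.5],
  [[0,0,0],[0,0,0],5.0],
  [[0,0,0],[-1.5,0,0],5.5],
  [[0,0,0],[-4,0,0],6.0],
  [[0,0,0],[-7,0,0],7.0],
])

```text
time: 30.25
eef_pos: [0.6021, 0.0892, 0.2416]
eef_rot: [-122.0, 89.9, -114.8]
ft_force: [0.1, -0.2, -0.1]
grip_width: 0.0697
```

```bash
python3 -c "
from h import *
st()
c=cam('wrist');save(c,'w21')
go([.6578,-.2728,.24],97.1)
"
```

```text
t 30.25 p [0.6021 0.0892 0.2416] jawyaw 97.2 xax [-0.    -0.001 -1.   ] F [ 0.1 -0.2 -0.1] w 0.0697 q [ 8.5 16.6 10.7 84.1 -0.   1.2]
turn [0.1 0.4 0. ] shift [  0.81 -36.62   0.82] dist mm 366 q6 1.2
```

View pics/w21.png

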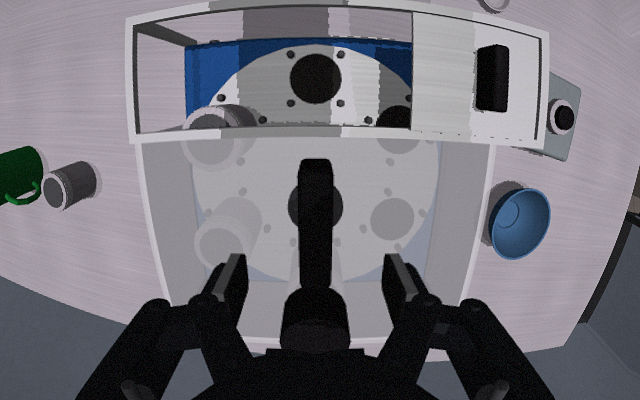

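servo_tool([
  [[0,0.3,0],[0,-3,0.1],8],
  [[0,0.3,0],[0,-7.5,0.2],8.54],
  [[0,0.3,0],[0,-12.2,0.3],8.54],
  [[0,0.3,0],[0,-17,0.4],8.54],
  [[0,0.3,0],[0,-21.5,0.5],8.54],
])

```text
time: 30.8
eef_pos: [0.6358, -0.1254, 0.2493]
eef_rot: [-20.3, 89.7, -13.2]
ft_force: [1.5, 0.3, 0.6]
grip_width: 0.0853
```

```bash
python3 -c "
from h import *
st()
go([.6578,-.2728,.2],97.1)
c=cam('wrist');save(c,'w22')
c=cam('top');save(c,'t22',(165,80,485,300),2.5)
"
```

```text
t 30.8 p [ 0.6358 -0.1254  0.2493] jawyaw 97.2 xax [ 0.005 -0.001 -1.   ] F [1.5 0.3 0.6] w 0.0853 q [-11.1  21.   17.7  86.4  -0.  -18.3]
turn [0.1 0.3 0.1] shift [  4.95 -14.9    0.33] dist mm 157 q6 -18.3
```

View pics/t22.png

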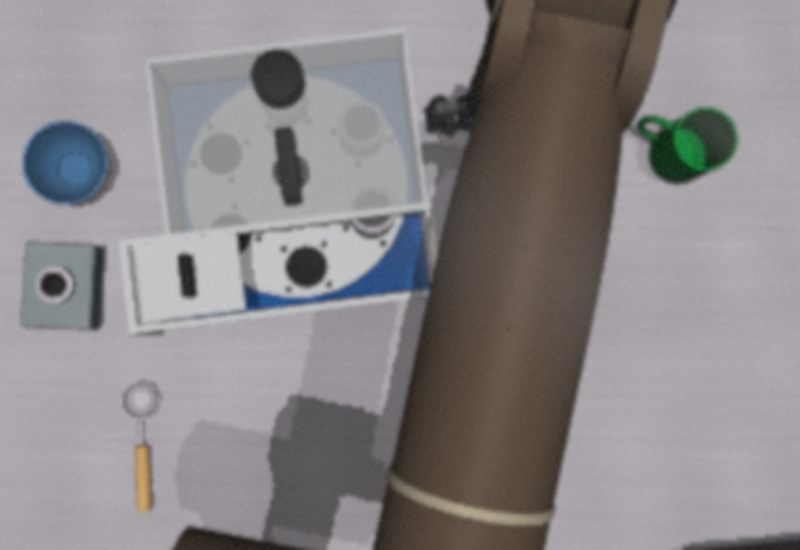

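View pics/w22.png

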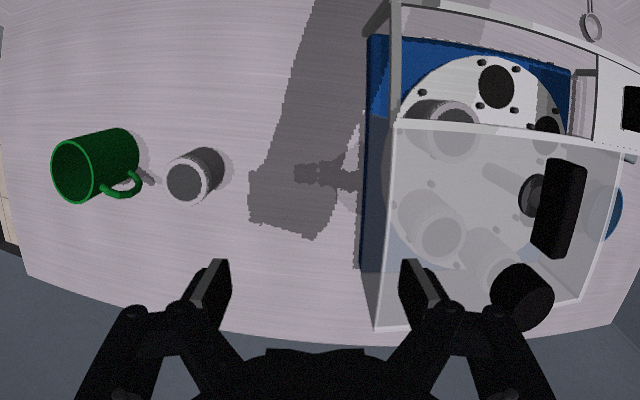

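servo_tool([
  [[0,0.3,0],[0.5,-4,0.1],8.54],
  [[0,0.3,0],[1.5,-8.5,0.2],8.54],
  [[0,0.3,0],[3,-12.5,0.3],8.54],
  [[0,0.3,0],[4.5,-14.6,0.3],8.54],
  [[0,0.3,0],[4.9,-14.8,0.3],8.54],
])

```text
time: 31.4
eef_pos: [0.656, -0.2772, 0.1973]
eef_rot: [-159.6, 89.7, -153.0]
ft_force: [-0.8, 1.1, -0.2]
grip_width: 0.0851
```

```bash
python3 tin.py w23 .6578 -.2728
```

```text
t 31.4 p [ 0.656  -0.2772  0.1973] jawyaw 96.6 xax [-0.004 -0.002 -1.   ] F [-0.8  1.1 -0.2] w 0.0851 q [-22.8  28.8  22.8  84.2  -0.2 -29.5]
pred [319.2 196.2]
45 [320.6 199.1] 47 42 1451 [ 0.6605 -0.2712  0.075 ]
50 [320. 197.] 47 45 1660 [ 0.6585 -0.272   0.075 ]
55 [319.9 196.7] 47 46 1722 [ 0.6583 -0.2722  0.075 ]
60 [319.8 196.6] 48 46 1738 [ 0.6582 -0.2722  0.075 ]
65 [319.7 196.6] 49 46 1759 [ 0.6582 -0.2723  0.075 ]
70 [319.8 196.7] 49 46 1778 [ 0.6582 -0.2722  0.075 ]
75 [319.9 196.7] 50 46 1807 [ 0.6582 -0.2722  0.075 ]
80 [319.8 196.7] 50 46 1833 [ 0.6582 -0.2722  0.075 ]
```

View pics/w23.png

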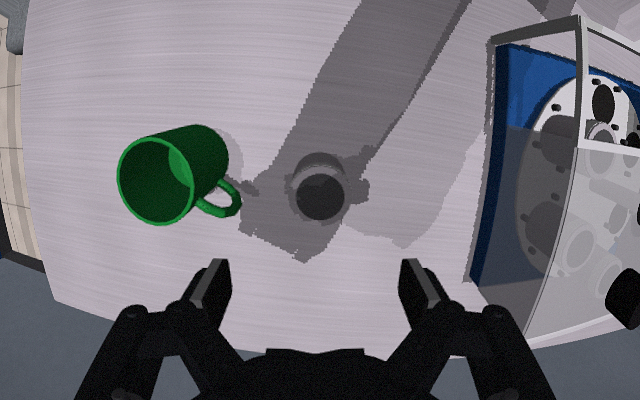

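```bash
python3 -c "
from h import *
st();go([.6583,-.2726,.037],97.1)
c=cam('top');print(back(c,[(420,130.5)],.06),back(c,[(420,130.5)],.1))
c=cam('wrist');print(back(c,[(243,210)],.09),back(c,[(243,210)],.05))"
```

```text
t 31.45 p [ 0.656  -0.2758  0.1976] jawyaw 96.7 xax [-0.004 -0.002 -1.   ] F [-0.4 -0.4 -0.9] w 0.0858 q [-22.7  28.8  22.8  84.2  -0.2 -29.4]
turn [-0.4 -0.3  0.1] shift [16.05  0.31  0.34] dist mm 161 q6 -29.4
[[ 0.67791405 -0.34858833  0.06      ]] [[ 0.66904164 -0.33694454  0.1       ]]
[[ 0.674479   -0.33639948  0.09      ]] [[ 0.69059575 -0.34463524  0.05      ]]
```

servo_tool([
  [[-0.3,-0.3,0],[2,0.3,0.3],7.2],
  [[-0.3,-0.3,0],[6,0.3,0.3],7.2],
  [[-0.3,-0.3,0],[10,0.25,0.3],7.2],
  [[-0.3,-0.3,0],[13,0.2,0.35],7.2],
  [[-0.3,-0.3,0],[14,0.2,0.35],7.2],
])

```text
time: 32.05
eef_pos: [0.6583, -0.2694, 0.0575]
eef_rot: [129.7, 90.0, 137.0]
ft_force: [-0.2, -0.1, 0.1]
grip_width: 0.072
```

```bash
python3 -c "
from h import *
st();go([.6583,-.2726,.037],97.1)"
```

```text
t 32.05 p [ 0.6583 -0.2694  0.0575] jawyaw 97.3 xax [-0.  0. -1.] F [-0.2 -0.1  0.1] w 0.072 q [-22.3  29.9   6.9  67.    0.  -29.5]
turn [ 0.2 -0.  -0. ] shift [ 2.05 -0.32 -0.04] dist mm 21 q6 -29.5
```

servo_tool([
  [[0.2,0,0],[0.3,-0.28,-0.04],7.2],
  [[0.2,0,0],[1.2,-0.3,-0.04],7.2],
  [[0.2,0,0],[1.9,-0.3,-0.04],7.2],
  [[0.2,0,0],[2.0,-0.3,-0.04],6.5],
  [[0.2,0,0],[2.0,-0.3,-0.04],5],
])

```text
time: 32.55
eef_pos: [0.6587, -0.2725, 0.0385]
eef_rot: [-11.8, 89.9, -4.7]
ft_force: [0.0, 0.3, -1.0]
grip_width: 0.0567
```

servo_tool([
  [[0,0,0],[0,0,0],5.0],
  [[0,0,0],[0,0,0],5.0],
  [[0,0,0],[0,0,0],5.0],
  [[0,0,0],[-1,0,0],5.0],
  [[0,0,0],[-3,0,0],5.0],
])

```text
time: 33.05
eef_pos: [0.6575, -0.2721, 0.0673]
eef_rot: [143.5, 89.8, 150.5]
ft_force: [0.1, 0.1, -0.9]
grip_width: 0.0565
```

servo_tool([
  [[0,0,0],[-4,0,0],5.0],
  [[0,0,0],[-8,0,0],5.0],
  [[0,0,0],[-12,0,0],5.0],
  [[0,0,0],[-15,0,0],5.0],
  [[0,0,0],[-15.5,0,0],5.0],
])

```text
time: 33.55
eef_pos: [0.6591, -0.2729, 0.2282]
eef_rot: [-26.4, 89.7, -19.3]
ft_force: [0.3, 0.5, -0.8]
grip_width: 0.0565
```

```bash
python3 off.py .037;python3 -c "
from h import *
st();go([.4991,.076,.22],97.1)"
```

```text
(array([314.57516659, 302.91662604]), np.int32(100), np.int32(79), 45)
off tool mm [-38.   -0.1  -0.8]
t 33.6 p [ 0.6589 -0.2727  0.2264] jawyaw 97.1 xax [ 0.003 -0.001 -1.   ] F [-0.7  0.3 -0.8] w 0.0569 q [-22.5  29.   26.7  87.5   0.  -29.6]
turn [-0.   0.2  0.1] shift [  0.55  36.57 -11.57] dist mm 384 q6 -29.6
```

servo_tool([
  [[0,0.2,0],[0,2.8,-0.9],5.0],
  [[0,0.2,0],[0,6.8,-2.2],5.0],
  [[0,0.2,0],[0,11.2,-3.6],5.0],
  [[0,0.2,0],[0,15.6,-5],5.0],
  [[0,0.2,0],[0,20,-6.4],5.0],
])

```text
time: 34.1
eef_pos: [0.569, -0.0807, 0.2239]
eef_rot: [-170.0, 89.8, -162.9]
ft_force: [0.2, 0.7, -0.9]
grip_width: 0.0567
```

```bash
python3 -c "
from h import *
st();go([.4979,.076,.22],97.1)"
```

```text
t 34.1 p [ 0.569  -0.0807  0.2239] jawyaw 97.0 xax [-0.003 -0.001 -1.   ] F [ 0.2  0.7 -0.9] w 0.0567 q [ -8.   12.8   3.5  80.9  -0.1 -15.1]
turn [-0.1 -0.2  0. ] shift [ 0.4  16.42 -5.14] dist mm 172 q6 -15.1
```

servo_tool([
  [[0,-0.1,0],[0,4.5,-1.4],5.0],
  [[0,-0.1,0],[0,9,-2.8],5.0],
  [[0,-0.1,0],[0.2,13,-4.1],5.0],
  [[0,-0.1,0],[0.4,15.6,-4.9],5.0],
  [[0,-0.1,0],[0.4,16.3,-5.1],5.0],
])

```text
time: 34.6
eef_pos: [0.4963, 0.0769, 0.2185]
eef_rot: [-178.3, 89.8, -171.0]
ft_force: [0.7, -0.4, -0.8]
grip_width: 0.057
```

```bash
python3 -c "
from h import *
st();go([.4979,.076,.115],97.1)"
```

```text
t 34.6 p [0.4963 0.0769 0.2185] jawyaw 97.2 xax [-0.004 -0.001 -1.   ] F [ 0.7 -0.4 -0.8] w 0.057 q [ 8.8  4.9 -6.4 78.9 -0.   1.6]
turn [ 0.1 -0.2  0. ] shift [10.35 -0.11  0.19] dist mm 104 q6 1.6
```

servo_tool([
  [[0,-0.2,0],[1.5,-0.08,0.15],5.0],
  [[0,-0.2,0],[5,-0.08,0.2],5.0],
  [[0,-0.2,0],[8.5,-0.08,0.2],5.0],
  [[0,-0.2,0],[10.2,-0.08,0.2],5.0],
  [[0,-0.2,0],[10.2,-0.08,0.2],5.0],
])

```text
time: 35.1
eef_pos: [0.4956, 0.0753, 0.1127]
eef_rot: [-175.1, 89.6, -167.9]
ft_force: [-0.4, -0.4, -0.8]
grip_width: 0.0567
```

```bash
python3 -c "
from h import *
st();go([.4979,.076,.095],97.1)
c=cam('wrist'); save(c,'w24',(200,150,440,330),3.3)"
```

```text
t 35.1 p [0.4956 0.0753 0.1127] jawyaw 97.2 xax [-0.007 -0.002 -1.   ] F [-0.4 -0.4 -0.8] w 0.0567 q [  8.7   6.6 -18.   65.9  -0.    1.5]
turn [ 0.1 -0.4  0. ] shift [1.76 0.05 0.25] dist mm 18 q6 1.5
```

View pics/w24.png

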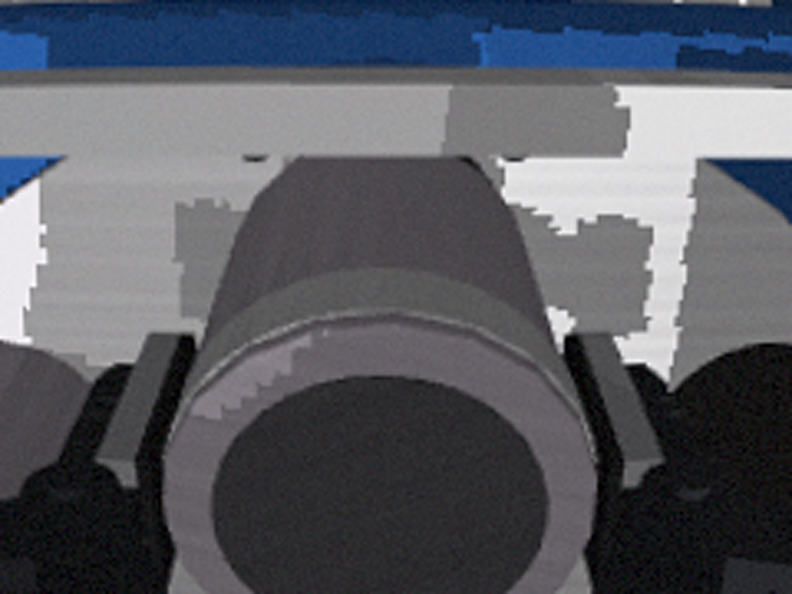

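servo_tool([
  [[0,-0.4,0],[0,0.05,0.2],5.0],
  [[0,-0.4,0],[0.5,0.05,0.24],5.0],
  [[0,-0.4,0],[1.1,0.05,0.24],5.0],
  [[0,-0.4,0],[1.6,0.05,0.24],5.0],
  [[0,-0.4,0],[1.7,0.05,0.24],5.0],
])

```text
time: 35.65
eef_pos: [0.4986, 0.0763, 0.0971]
eef_rot: [-14.5, 89.9, -7.3]
ft_force: [-0.0, -0.4, -1.3]
grip_width: 0.0567
```

```bash
python3 -c "
from h import *
st();go([.4981,.076,.0923],97.1)"
```

```text
t 35.65 p [0.4986 0.0763 0.0971] jawyaw 97.2 xax [ 0.002 -0.    -1.   ] F [-0.  -0.4 -1.3] w 0.0567 q [  8.7   6.9 -19.6  63.4  -0.    1.5]
turn [0.1 0.1 0. ] shift [ 0.48 -0.02 -0.06] dist mm 5 q6 1.5
```

servo_tool([
  [[0,0,0],[0.2,0,-0.05],5.0],
  [[0,0,0],[0.45,0,-0.05],5.0],
  [[0,0,0],[0.47,0,-0.05],5.3],
  [[0,0,0],[0.47,0,-0.05],7.0],
  [[0,0,0],[0.47,0,-0.05],7.0],
])

```text
time: 36.15
eef_pos: [0.4984, 0.0762, 0.0927]
eef_rot: [-11.5, 89.9, -4.3]
ft_force: [0.2, -0.8, 0.1]
grip_width: 0.0698
```

servo_tool([
  [[0,0,0],[-1.5,0,0],7.0],
  [[0,0,0],[-5,0,0],7.0],
  [[0,0,0],[-9,0,0],7.0],
  [[0,0,0],[-13,0,0],7.0],
  [[0,0,0],[-15,0,0],7.0],
])

```text
time: 36.65
eef_pos: [0.499, 0.0764, 0.2467]
eef_rot: [-2.7, 89.6, 4.4]
ft_force: [0.5, 0.0, -0.1]
grip_width: 0.0698
```

```bash
python3 -c "
from h import *
st();go([.6024,.0891,.24],97.1)
c=cam('wrist'); save(c,'w25',(180,100,440,300),3)"
```

```text
t 36.65 p [0.499  0.0764 0.2467] jawyaw 97.2 xax [ 0.007  0.001 -1.   ] F [ 0.5  0.  -0.1] w 0.0698 q [ 8.7  4.7 -3.2 81.7 -0.   1.5]
turn [0.1 0.4 0. ] shift [ 0.75 -0.03 10.41] dist mm 104 q6 1.5
```

View pics/w25.png

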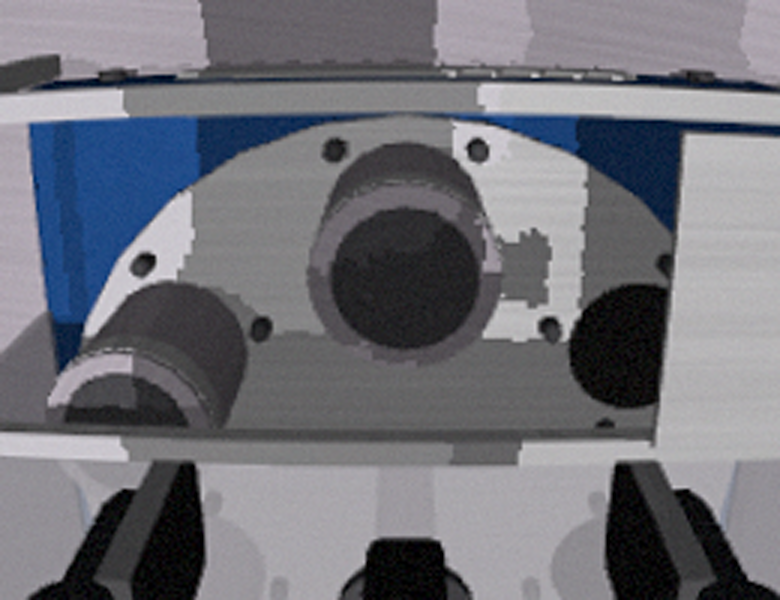

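Seated. Fourth click: the knob bar is aligned with the current jaw.

servo_tool([
  [[0,0,0],[0,0,3],7.0],
  [[0,0.4,0],[0,0,6.5],7.0],
  [[0,0.4,0],[0.2,0,9.5],7.0],
  [[0,0.4,0],[0.5,-0.03,10.4],7.0],
  [[0,0.4,0],[0.8,-0.03,10.5],7.0],
])

```text
time: 37.2
eef_pos: [0.6046, 0.0894, 0.2405]
eef_rot: [-8.2, 89.9, -1.1]
ft_force: [-0.3, -1.2, -0.2]
grip_width: 0.0698
```

```bash
python3 -c "
from h import *
st();go([.6024,.0891,.171],97.1)"
```

```text
t 37.2 p [0.6046 0.0894 0.2405] jawyaw 97.2 xax [ 0.002 -0.    -1.   ] F [-0.3 -1.2 -0.2] w 0.0698 q [ 8.4 16.8 10.7 83.9 -0.   1.2]
turn [0.1 0.1 0. ] shift [ 6.95 -0.   -0.23] dist mm 70 q6 1.2
```

servo_tool([
  [[0,0,0],[1.5,0,-0.1],7.0],
  [[0,0,0],[4,0,-0.1],6.0],
  [[0,0,0],[6,0,-0.05],5.0],
  [[0,0,0],[6.9,0,0],4],
  [[0,0,0],[6.9,0,0],3.5],
])

```text
time: 37.7
eef_pos: [0.6032, 0.0892, 0.1705]
eef_rot: [-154.0, 90.0, -146.8]
ft_force: [-0.5, -0.2, -0.1]
grip_width: 0.0351
```

```bash
python3 -c "
from h import *
st();go([.6024,.0891,.171],97.1)"
```

```text
t 37.7 p [0.6032 0.0892 0.1705] jawyaw 97.2 xax [-0.001 -0.    -1.   ] F [-0.5 -0.2 -0.1] w 0.0351 q [ 8.4 16.8  2.  75.3 -0.   1.2]
turn [ 0.1 -0.   0. ] shift [-0.05  0.   -0.08] dist mm 1 q6 1.2
```

servo_tool([
  [[0,0,0],[-0.05,0,-0.08],2.5],
  [[0,0,0],[-0.05,0,-0.08],1.5],
  [[0,0,0],[-0.05,0,-0.08],1.5],
  [[0,0,0],[-0.05,0,-0.08],1.5],
  [[0,0,0],[-0.05,0,-0.08],1.5],
])

```text
time: 38.2
eef_pos: [0.6021, 0.0894, 0.1724]
eef_rot: [83.9, 90.0, 91.1]
ft_force: [-4.7, 2.2, 4.7]
grip_width: 0.0212
```

servo_tool([
  [[-6,0,0],[0,0,0],1.5],
  [[-14,0,0],[0,0,0],1.5],
  [[-22,0,0],[0,0,0],1.5],
  [[-30,0,0],[0,0,0],1.5],
  [[-38,0,0],[0,0,0],1.5],
])

```text
time: 38.7
eef_pos: [0.6022, 0.0891, 0.1724]
eef_rot: [-119.2, 90.0, -73.7]
ft_force: [-0.9, -0.1, -1.6]
grip_width: 0.0214
```

```bash
python3 -c "
from h import *
st();go([.6024,.0891,.171],157.1)"
```

```text
t 38.7 p [0.6022 0.0891 0.1724] jawyaw 135.5 xax [ 0. -0. -1.] F [-0.9 -0.1 -1.6] w 0.0214 q [  8.4  16.6   2.   75.4  -0.  -37.1]
turn [-21.6  -0.    0. ] shift [ 0.14 -0.01  0.02] dist mm 1 q6 -37.1
```

servo_tool([
  [[-8,0,0],[0,0,0],1.5],
  [[-16,0,0],[0,0,0],1.5],
  [[-21.8,0,0],[0,0,0],1.5],
  [[-21.8,0,0],[0,0,0],1.5],
  [[-21.8,0,0],[0,0,0],1.5],
])

```text
time: 39.2
eef_pos: [0.6025, 0.0889, 0.1724]
eef_rot: [-128.4, 90.0, -61.2]
ft_force: [0.5, -0.0, -2.3]
grip_width: 0.0215
```

servo_tool([
  [[0,0,0],[0,0,0],3.5],
  [[0,0,0],[0,0,0],5.0],
  [[0,0,0],[-1.5,0,0],5.5],
  [[0,0,0],[-4,0,0],6.0],
  [[0,0,0],[-7,0,0],6.0],
])

```text
time: 39.7
eef_pos: [0.602, 0.0888, 0.2427]
eef_rot: [161.9, 89.9, -131.0]
ft_force: [-0.2, -0.1, 0.2]
grip_width: 0.0597
```

```bash
python3 -c "
from h import *
st();go([.478,.2022,.24],97.1)
c=cam('wrist'); save(c,'w26')"
```

```text
t 39.7 p [0.602  0.0888 0.2427] jawyaw 157.1 xax [-0.001 -0.001 -1.   ] F [-0.2 -0.1  0.2] w 0.0597 q [  8.4  16.6  10.8  84.3  -0.1 -58.7]
turn [60.  -0.1  0. ] shift [ 0.27 15.84  5.62] dist mm 168 q6 -58.7
```

View pics/w26.png

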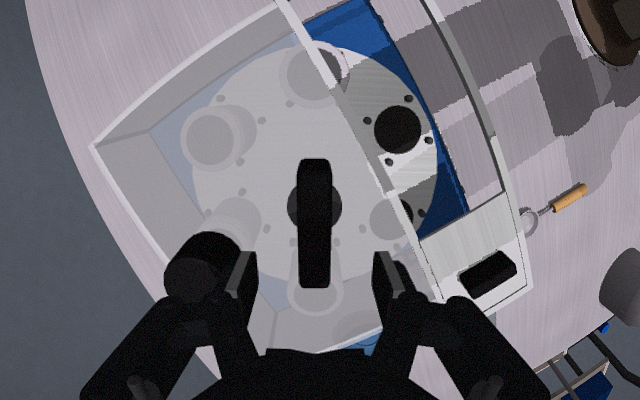

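servo_tool([
  [[8.5,0,0],[0,2.5,0.9],6],
  [[17,0,0],[0,6,2.1],6],
  [[25.5,0,0],[0,10,3.5],6],
  [[34,0,0],[0,13.5,4.8],6],
  [[42.5,0,0],[0,15.7,5.5],6],
])

```text
time: 40.25
eef_pos: [0.4788, 0.2022, 0.2487]
eef_rot: [-17.3, 89.5, 7.0]
ft_force: [0.1, -0.1, 0.0]
grip_width: 0.0599
```

servo_tool([
  [[8.5,0,0],[0,0,0],5],
  [[17.4,0,0],[0,0,0],5],
  [[17.4,0,0],[0,0,0],5],
  [[17.4,0,0],[0,0,0],5],
  [[17.4,0,0],[0,0,0],5],
])

```text
time: 40.75
eef_pos: [0.479, 0.202, 0.2487]
eef_rot: [-0.1, 89.5, 6.9]
ft_force: [-1.1, 0.3, 0.4]
grip_width: 0.05
```

```bash
python3 -c "
from h import *
st();go([.478,.2022,.163],97.1)
c=cam('wrist'); save(c,'w27');print(proj(c,[.478,.2022,.187]))
c=cam('top');save(c,'t27',s=1.2)
c=cam('scene');save(c,'s27',s=1.2)"
```

```text
t 40.75 p [0.479  0.202  0.2487] jawyaw 97.0 xax [ 0.008  0.001 -1.   ] F [-1.1  0.3  0.4] w 0.05 q [22.9  6.3 -1.1 82.1 -0.1 16. ]
turn [-0.1  0.5  0. ] shift [ 8.57  0.03 -0.17] dist mm 86 q6 16.0
[[314.80669922 216.93202213]]
```

View pics/w27.png

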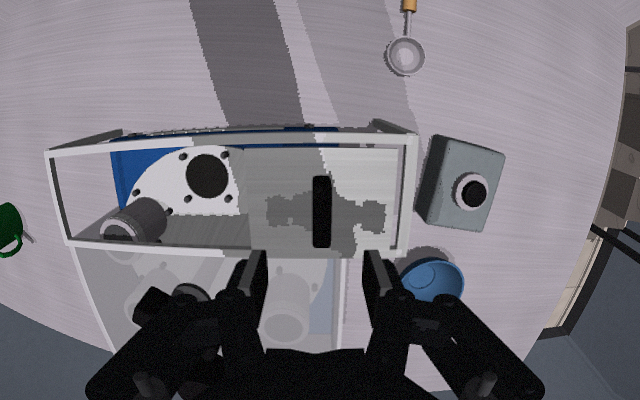

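View pics/t27.png

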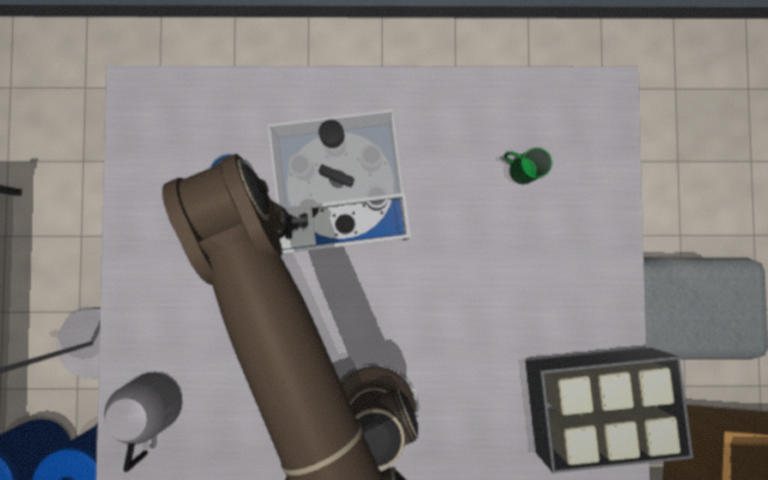

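View pics/s27.png

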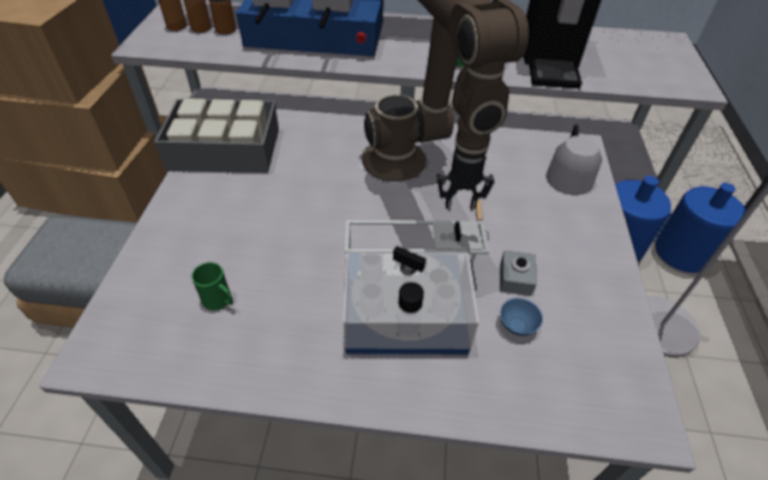

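servo_tool([
  [[0,0.5,0],[1,0.35,-0.1],5],
  [[0,0.5,0],[3,0.4,-0.1],5],
  [[0,0.5,0],[5.5,0.4,-0.1],5],
  [[0,0.5,0],[7.8,0.4,-0.1],5],
  [[0,0.5,0],[8.3,0.4,-0.1],5],
])

```text
time: 41.4
eef_pos: [0.4765, 0.2054, 0.1621]
eef_rot: [-166.1, 89.7, -159.1]
ft_force: [-0.3, -0.0, 0.2]
grip_width: 0.0499
```

```bash
python3 -c "
from h import *
st();go([.478,.206,.163],97.1)
c=cam('wrist'); save(c,'w28')"
```

```text
t 41.4 p [0.4765 0.2054 0.1621] jawyaw 96.9 xax [-0.006 -0.002 -1.   ] F [-0.3 -0.   0.2] w 0.0499 q [ 23.3   7.3 -10.8  72.2   0.   16.4]
turn [-0.2 -0.3  0.1] shift [-0.09  0.04  0.15] dist mm 2 q6 16.4
```

View pics/w28.png

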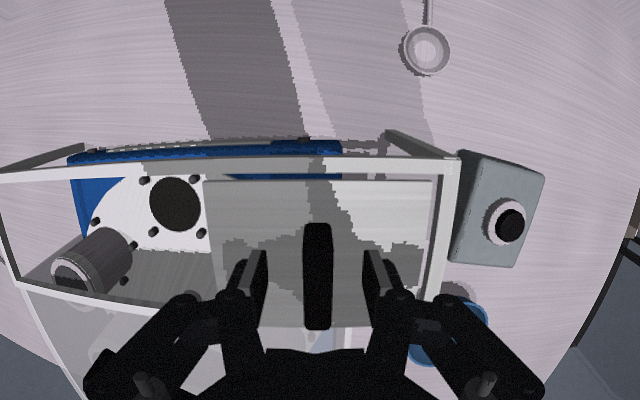

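Handle is centred between the pads. Close.

servo_tool([
  [[0,0,0],[-0.1,0,0],4],
  [[0,0,0],[-0.1,0,0],3],
  [[0,0,0],[-0.1,0,0],2],
  [[0,0,0],[-0.1,0,0],1],
  [[0,0,0],[-0.1,0,0],0.8],
])

```text
time: 41.95
eef_pos: [0.4774, 0.2058, 0.1651]
eef_rot: [-171.8, 89.8, -164.8]
ft_force: [-0.5, 0.4, 5.4]
grip_width: 0.0126
```

```bash
python3 -c "
from h import *
st();p,R=RT(); print(R.inv().apply(np.array([.6024,.0891,0])+Ro.from_euler('z',7.08,degrees=True).apply([-.109,0,p[2]])-p))"
```

```text
t 41.95 p [0.4774 0.2058 0.1651] jawyaw 96.9 xax [-0.003 -0.001 -1.   ] F [-0.5  0.4  5.4] w 0.0126 q [ 23.3   7.2 -10.5  72.4   0.   16.4]
[ 5.26971303e-05 -1.31256764e-01  9.73877528e-04]
```

servo_tool([
  [[0,0,0],[0,-1.5,0],0.8],
  [[0,0,0],[0,-4,0],0.8],
  [[0,0,0],[0,-7,0],0.8],
  [[0,0,0],[0,-10,0],0.8],
  [[0,0,0],[0,-12,0],0.8],
])

```text
time: 42.45
eef_pos: [0.4923, 0.0852, 0.1652]
eef_rot: [179.6, 89.9, -173.5]
ft_force: [3.5, 3.2, -2.0]
grip_width: 0.0131
```

```bash
python3 -c "
from h import *
st();p,R=RT(); print(R.inv().apply(np.array([.6024,.0891,0])+Ro.from_euler('z',7.08,degrees=True).apply([-.109,0,p[2]])-p))"
```

```text
t 42.45 p [0.4923 0.0852 0.1652] jawyaw 96.9 xax [-0.002 -0.    -1.   ] F [ 3.5  3.2 -2. ] w 0.0131 q [  9.8   5.  -13.   72.1   0.    2.9]
[-1.67670989e-06 -9.65310220e-03  7.60553745e-04]
```

servo_tool([
  [[0,0,0],[0,-0.4,0.05],0.8],
  [[0,0,0],[0,-0.7,0.05],0.8],
  [[0,0,0],[0,-0.9,0.05],0.8],
  [[0,0,0],[0,-1.0,0.05],0.8],
  [[0,0,0],[0,-1.05,0.05],0.8],
])

```text
time: 42.95
eef_pos: [0.4935, 0.076, 0.1652]
eef_rot: [147.9, 89.8, 154.8]
ft_force: [-4.3, 4.6, 1.6]
grip_width: 0.0127
```

```bash
python3 -c "
from h import *
st();p,R=RT(); print(R.inv().apply(np.array([.6024,.0891,0])+Ro.from_euler('z',7.08,degrees=True).apply([-.109,0,p[2]])-p))"
```

```text
t 42.95 p [0.4935 0.076  0.1652] jawyaw 97.0 xax [-0.003  0.001 -1.   ] F [-4.3  4.6  1.6] w 0.0127 q [  8.7   5.  -13.   72.1   0.1   1.7]
[-2.70371958e-06 -3.89699623e-04  7.00211228e-04]
```

servo_tool([
  [[0,0,0],[0,-0.1,0],0.8],
  [[0,0,0],[0,-0.2,0],0.8],
  [[0,0,0],[0,-0.3,0],0.8],
  [[0,0,0],[0,-0.3,0],0.8],
  [[0,0,0],[0,-0.3,0],0.8],
])

```text
time: 43.45
eef_pos: [0.4935, 0.0759, 0.1652]
eef_rot: [111.3, 89.5, 118.4]
ft_force: [-3.8, 12.3, 1.7]
grip_width: 0.0127
```

```bash
python3 -c "
from h import *
st();p,R=RT(); print(R.inv().apply(np.array([.6024,.0891,0])+Ro.from_euler('z',7.08,degrees=True).apply([-.109,0,p[2]])-p))"
```

```text
t 43.45 p [0.4935 0.0759 0.1652] jawyaw 97.1 xax [-0.004  0.007 -1.   ] F [-3.8 12.3  1.7] w 0.0127 q [  8.5   5.  -13.   72.1   0.4   1.4]
[-4.79135947e-06 -3.57689452e-04  7.04437735e-04]
```

servo_tool([
  [[0,0,0],[0,-0.03,0],0.8],
  [[0,0,0],[0,-0.03,0],2.5],
  [[0,0,0],[0,-0.03,0],4.5],
  [[0,0,0],[-1,-0.03,0],5],
  [[0,0,0],[-4,-0.03,0],5],
])

```text
time: 43.95
eef_pos: [0.4924, 0.0749, 0.2037]
eef_rot: [136.4, 89.4, 143.5]
ft_force: [0.0, -0.6, 0.3]
grip_width: 0.0497
```

servo_tool([
  [[0,0,0],[-2,0,0],5],
  [[0,0,0],[-4,0,0],5],
  [[0,0,0],[-5,0,0],4],
  [[0,0,0],[-5,0,0],3],
  [[0,0,0],[-5,0,0],2],
])

```text
time: 44.45
eef_pos: [0.4929, 0.0745, 0.2533]
eef_rot: [137.2, 89.4, 144.3]
ft_force: [0.2, -0.3, -1.6]
grip_width: 0.0203
```

```bash
python3 -c "
from h import *
st();go([.4747,.389,.2],97.1)
c=cam('wrist'); save(c,'w29')"
```

```text
t 44.45 p [0.4929 0.0745 0.2533] jawyaw 97.1 xax [-0.008  0.006 -1.   ] F [ 0.2 -0.3 -1.6] w 0.0203 q [ 8.4  4.8 -2.3 83.4  0.4  1.3]
turn [-0.  -0.4 -0.4] shift [ 5.54 31.39  2.11] dist mm 319 q6 1.3
```

View pics/w29.png

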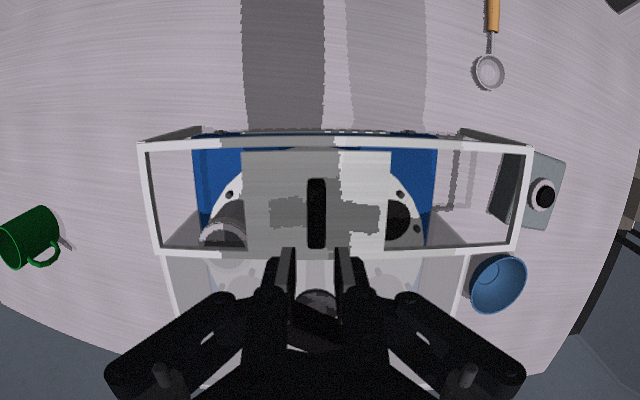

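servo_tool([
  [[0,-0.4,-0.4],[0,3,0.2],0],
  [[0,-0.4,-0.4],[0,7.5,0.5],0],
  [[0,-0.4,-0.4],[0,12.2,0.8],0],
  [[0,-0.4,-0.4],[0,17,1.1],0],
  [[0,-0.4,-0.4],[0,21.5,1.4],0],
])

```text
time: 45.0
eef_pos: [0.4792, 0.2913, 0.253]
eef_rot: [-166.7, 89.8, -159.6]
ft_force: [0.7, -1.0, -0.3]
grip_width: 0.0005
```

servo_tool([
  [[0,0,0],[0.5,4,0.3],0],
  [[0,0,0],[2,7.5,0.5],0],
  [[0,0,0],[3.5,9.3,0.6],0],
  [[0,0,0],[5,9.8,0.7],0],
  [[0,0,0],[5,9.8,0.7],0],
])

```text
time: 45.5
eef_pos: [0.4726, 0.3888, 0.1991]
eef_rot: [-152.8, 89.5, -145.7]
ft_force: [-0.5, -0.2, -0.8]
grip_width: 0.0002
```

```bash
python3 -c "
from h import *
st();go([.4747,.389,.1],97.1)
c=cam('wrist'); save(c,'w30');print(proj(c,[.4747,.389,.077]))"
```

```text
t 45.5 p [0.4726 0.3888 0.1991] jawyaw 97.1 xax [-0.008 -0.005 -1.   ] F [-0.5 -0.2 -0.8] w 0.0002 q [39.4 17.3  6.2 79.5  0.  32.3]
turn [ 0.  -0.5  0.2] shift [9.9  0.03 0.3 ] dist mm 99 q6 32.3
[[314.91602606 196.54871719]]
```

View pics/w30.png

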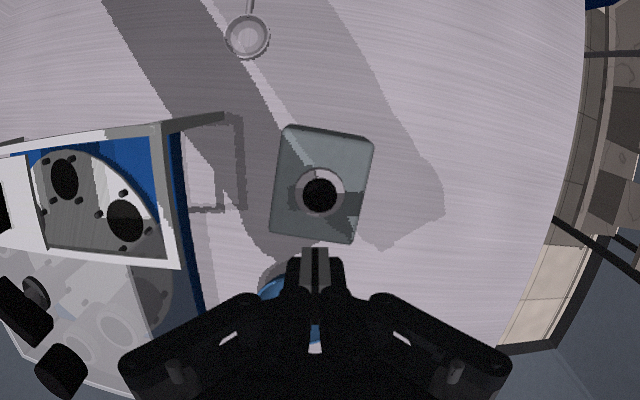

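servo_tool([
  [[0,-0.4,0.2],[2,0.2,0.25],0],
  [[0,-0.4,0.2],[5,0.2,0.25],0],
  [[0,-0.4,0.2],[8,0.2,0.25],0],
  [[0,-0.4,0.2],[10,0.2,0.3],0],
  [[0,-0.4,0.2],[10.5,0.2,0.3],0],
])

```text
time: 46.05
eef_pos: [0.4745, 0.3884, 0.094]
eef_rot: [-141.5, 89.8, -134.5]
ft_force: [-0.4, 0.1, 0.7]
grip_width: 0.0001
```

```bash
python3 -c "
from h import *
st();go([.4747,.391,.0705],97.1)"
```

```text
t 46.05 p [0.4745 0.3884 0.094 ] jawyaw 97.0 xax [-0.002 -0.002 -1.   ] F [-0.4  0.1  0.7] w 0.0001 q [39.3 18.6 -5.2 66.3 -0.  32.3]
turn [-0.1 -0.1  0.1] shift [2.35 0.26 0.06] dist mm 24 q6 32.3
```

servo_tool([
  [[0,0,0],[0.4,0.2,0.05],0],
  [[0,0,0],[1.0,0.2,0.05],0],
  [[0,0,0],[1.5,0.2,0.05],0],
  [[0,0,0],[1.9,0.2,0.05],0],
  [[0,0,0],[2.2,0.2,0.05],0],
])

```text
time: 46.55
eef_pos: [0.4752, 0.3906, 0.0726]
eef_rot: [-127.5, 89.9, -120.5]
ft_force: [-0.4, -1.2, 3.9]
grip_width: -0.0003
```

```bash
python3 -c "
from h import *
st()"
```

```text
t 46.55 p [0.4752 0.3906 0.0726] jawyaw 97.0 xax [-0.001 -0.001 -1.   ] F [-0.4 -1.2  3.9] w -0.0003 q [39.4 19.3 -7.  63.8 -0.  32.4]
```

servo_tool([
  [[0,0,0],[0.1,0,0],0],
  [[0,0,0],[0.2,0,0],0],
  [[0,0,0],[0.3,0,0],0],
  [[0,0,0],[0.35,0,0],0],
  [[0,0,0],[0.35,0,0],0],
])

```text
time: 47.05
eef_pos: [0.4752, 0.3907, 0.0709]
eef_rot: [-66.1, 90.0, -59.1]
ft_force: [-3.4, -3.4, 12.1]
grip_width: -0.0002
```

```bash
python3 -c "
from h import *
st()"
```

```text
t 47.05 p [0.4752 0.3907 0.0709] jawyaw 97.0 xax [ 0.    -0.001 -1.   ] F [-3.4 -3.4 12.1] w -0.0002 q [39.4 19.3 -7.2 63.5 -0.  32.4]
```

Fully down (12 N, bottomed out at 0.0709). Release and lift clear.

servo_tool([
  [[0,0,0],[-1,0,0],0],
  [[0,0,0],[-3,0,0],0],
  [[0,0,0],[-7,0,0],0],
  [[0,0,0],[-11,0,0],0],
  [[0,0,0],[-14,0,0],0],
])

```text
time: 47.55
eef_pos: [0.4753, 0.391, 0.2136]
eef_rot: [18.6, 89.9, 25.6]
ft_force: [-0.2, 0.3, 0.7]
grip_width: 0.0002
```

servo_tool([
  [[0,0,0],[-1,0,-3],0],
  [[0,0,0],[-2,0,-7],0],
  [[0,0,0],[-3,0,-11],0],
  [[0,0,0],[-3,0,-14],0],
  [[0,0,0],[-3,0,-14],0],
])

```text
time: 48.05
eef_pos: [0.3336, 0.3735, 0.2448]
eef_rot: [41.3, 89.8, 48.5]
ft_force: [0.1, -0.3, 0.5]
grip_width: 0.0003
```

```bash
python3 -c "
from h import *
st()
c=cam('top'); save(c,'t31',(165,80,485,300),2.5)
c=cam('scene'); save(c,'s31',(270,150,470,310),4)"
```

```text
t 48.05 p [0.3336 0.3735 0.2448] jawyaw 97.2 xax [ 0.002  0.002 -1.   ] F [ 0.1 -0.3  0.5] w 0.0003 q [48.2  4.5 -3.6 81.7  0.  41.1]
```

View pics/t31.png

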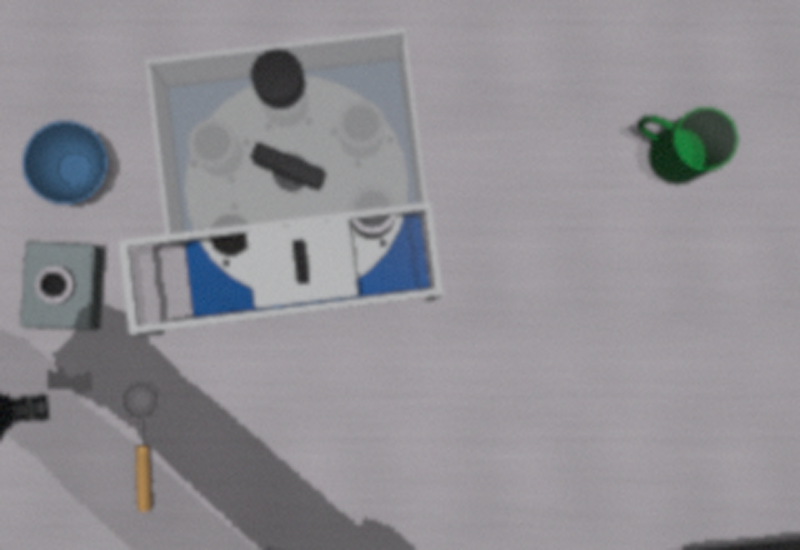

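View pics/s31.png

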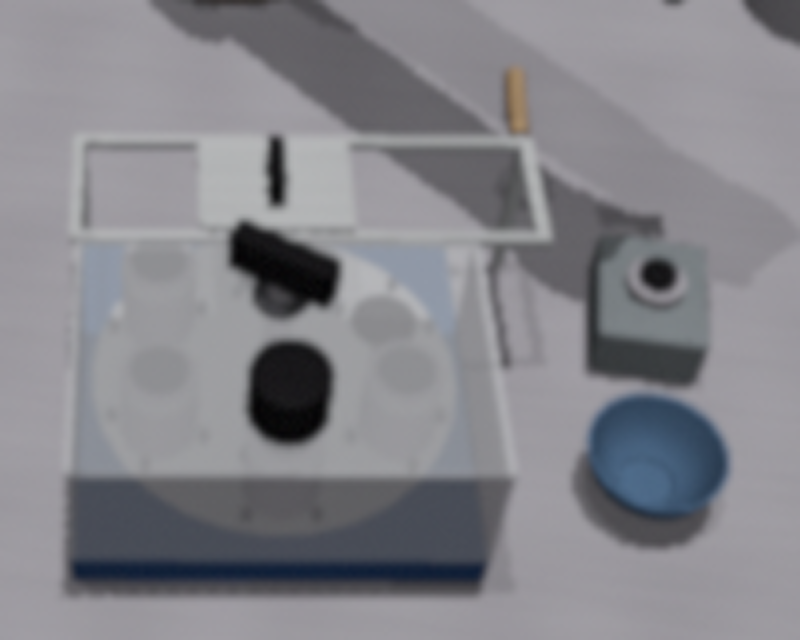

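Four tins are under the guard, the shutter covers the window, the button is up, and the jug, bowl and scoop are where they started. I'm handing in.

```bash
python3 -c "
from h import *
st();print(sign_off())"
```

```text
t 48.15 p [0.3361 0.3741 0.2439] jawyaw 97.1 xax [ 0.003  0.002 -1.   ] F [ 0.7 -0.7 -0.4] w 0.0001 q [48.1  4.7 -3.5 81.6 -0.  41. ]
the job is handed in; nothing more can be done
None
```

The job is handed in at 48 s, with all four tins on the bench loaded into the reader. `sign_off()` gives no verdict, so this rests on my own checks.

**What I did:**
- I set each tin in an empty nest at the window and clicked the table on 60° with the knob each time.
- After the fourth click I slid the shutter shut until it hit its stop; it held at 12 N without moving further.
- Then I pressed the start button to the bottom. It took 12 N, with the fingertip at 70.9 mm against 77 mm for the button when up. I released it and lifted clear.

**Last checks (top and scene pictures):**
- Four tins stand in nests under the guard, and the nest opposite the cylinder, at the window, was empty before I closed the shutter.
- The knob bar lies on a click, the shutter plate covers the window and the button looks up.
- The jug, bowl and scoop look unmoved, and the arm touches nothing.
- No other tin shows on the bench, and I saw no sign of a tin being knocked.

**Disagreements:** the top and wrist cameras differed by about 1 to 4 mm on the nest, shutter handle and button, so I used the wrist view or a value between the two. The wrist-camera estimate of where a tin sat in the gripper was also unreliable while the arm was settling. I compared lid pixel positions between tins instead, and all four went into their nests without contact force.

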